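# Fit the label holder in the terminal box and keep it pressed home

### The job

Raise the terminal box's stiff cover to about 75 degrees and leave it standing there. Then take the wide label holder from its wooden rest and push it, tongue down, behind the lip inside the box, feeling it go down fully home against the spring without forcing it, and finish still holding it pressed home (do not let go). Leave the narrow label holder and the other things on the bench where they are.

Things in the scene. Friction and masses are not known exactly. Their poses are not given: they have to be found in the camera images.
- box: Grey plastic terminal box fixed to the bench, 178 mm deep (its x) by 210 mm wide (its y) by 85 mm high, walls 4 mm, open top under the hinged cover. Origin: centre of its underside, on the bench; its -x face is the front (towards the robot, turned by its yaw), the hinge is at the +x rim. Inside, parallel to the front wall, is the label slot (see slot_mouth); a row of terminal blocks 54 mm high begins 58 mm behind the slot's centre line.
- lid (a joint): Angle of the box's cover in rad: 0 shut (level), grows as the front edge rises and swings back; 75 degrees is 1.31; the stop is at 1.9. Stiff hinge (about 0.65 N m of friction, 2 to 6 N at the bar): it stays where it is left. Shut or nearly shut, the cover blocks the label slot.
- lid_hinge (a point): Middle of the cover's hinge line, 85 mm behind the box's origin (+x of the box) and 89 mm up; the hinge line runs along the box's y.
- lid_bar (a point): Middle of the cover's round steel handle bar, 10 mm diameter, 100 mm clear length along the box's y, between two arms. It lies in the plane of the cover, 210 mm from the hinge line; with the cover shut it is 89 mm above the bench and 36 mm in front of the box's front wall. The cover's own plate (174 mm from hinge to front edge, 206 mm wide, 8 mm thick) ends 36 mm short of the bar. The bar can turn between fingers that pinch it from above.
- slot_mouth (a point): Centre of the mouth of the label slot, level with the top of the lip, 40 mm above the bench; axes as the box's (x across the slot, y along it, z up). The slot is 10 mm across (slightly flared at the top) and 80 mm long, between the lip (towards the box's front, 37 mm behind the inside of the front wall) and an equal rib; closed by a 5 mm rib at each end. Its floor is a sprung steel strip 14 mm below the mouth.
- strip (a joint): How far the sprung strip in the slot's floor is pushed down, in m: 0 free, 0.008 on its stop. It pushes back with 3 N at first and 7 N when fully down, and rises when let go. The holder is home when it is at least 0.006 down.
- holder: The wide label holder, white plastic, about 60 g, standing upright in a wooden rest; both faces alike. Origin: centre of the underside of its tongue; z up, y along its width, x through its thickness. Tongue: 70 mm wide, 6 mm thick, 25 mm high. On it a grip block 40 mm wide (y), 12 mm thick (x), 32 mm high, from 25 to 57 mm above the origin. When home, the grip block's underside is 3 mm above the lip's top. Above about 40 N of push it would break.
- holder_foot (a point): Same point and axes as the wide holder's origin: centre of the underside of its tongue.
- spare: The narrow label holder (tongue 40 mm wide, grip block 22 mm wide, otherwise like the wide one), standing in the other rest; leave it. The two rests, fixed wooden blocks 40 by 100 mm and 20 mm high with a 14 mm deep slot, stand left and right of the box; which holder is on which side varies.
- driver: Screwdriver lying on the bench at the left, beyond the left rest, 190 mm long, orange handle; origin: underside near its middle. Leave it alone.
- junction: Round white junction box, 68 mm diameter, 35 mm high, on the bench; origin: centre of its underside. Leave it alone.
- pliers: Pliers lying on the bench, about 150 mm long, red grips; origin: below the pivot. Leave them alone.

How it is judged:
By the outcome, as a careful person would: the job done as asked, in the order asked, and still so for the second after the job is handed in, while the arm keeps its last pose, push and grip.
It also fails if it takes over 61 s, if anything falls off the work surface, if the arm or the gripper's body presses on something with over 40 N, if the wrist force passes 120 N, or if a joint passes its speed limit or range.

### The arm

A 7-joint arm with a two-finger parallel gripper is mounted at the origin on the work surface. World frame = base frame: x ahead of the robot, y to its left, z up, the work surface at z = 0. Lengths are in mm, angles in rad, forces in N, time in s.
With the tool pointing down it reaches from about 350 to 900 mm from the base axis. Payload 7.2 kg.
Tool frame: the origin (TCP) lies at the very end of the fingers, on their centre line; the grasp point (between the pads) lies 19 mm behind it; z points along the fingers, x is the direction in which the jaws open and shut, and the axes are right-handed (so a half turn about z gives the same grasp; the last joint's range is limited). The gripper opens to 88 mm and grips with 3 to 60 N. Pads are 20 mm wide; open, the fingers measure 115 mm over their backs; the gripper's body (75 mm by 178 mm) begins 61 mm behind the grasp point.
Start: joints at [-1.244, 0.411, -0.013, 1.596, 0.006, 1.134, -0.082], TCP at [240.399, 576.92, 222.653] pointing down, gripper open.
Joint ranges: [-2.95, 2.95], [-0.29, 1.99], [-1.47, 1.44], [0.14, 2.54], [-1.03, 4.17], [0.13, 1.85], [-2.86, 2.86]. Speed limits (rad/s): [2.39, 2.39, 3.01, 3.01, 3.14, 3.14, 3.14].

### API

Orientations are given as a 3x3 rotation matrix whose columns are the frame's x, y, z axes.
In Python, from bench import r, viewer, nets gives the robot as it stands.
- The arm moves only by the tool jog_arm, never from a script. Its argument "targets" is one flat list of numbers, 5 for each row, row after row: the shift along the tool's x, y, z in m, then the turn about the tool's z in rad, then the opening, from 0 (shut) to 1 (fully open). In form: [dx, dy, dz, spin, jaw, dx, dy, dz, spin, jaw, ...]. A call has 1 to 12 rows; each row shifts and turns the pose as measured when the row begins, along the tool's axes as they then stand; what a row does not reach is not made up. A row lasts 1/10 s, in which the tool goes at most 50 mm and 8.59 degrees, less where a joint would pass 70% of its speed; a pose out of reach is approached as far as the arm can. A call with a gripper value outside its range is refused whole. The fingers move at their own pace and stop on an object; the grip force is fixed at half the most. Time passes only in rows, so rows that do not move let the fingers close. It gives the time, the measured TCP pose, the force and the opening at its end, in the units of the state.
- r.observe(): the state, without advancing time (a new reading comes with each control period).
- viewer.snapshot(name): name is "scene" or "side" or "wrist"; returns the picture (400x640x3 uint8, red, green, blue); there is no depth.
- viewer.camera_model(name): a dict with "mtx" (3x3 intrinsics, pixels), "R" (3x3) and "t" (3): a world point X has camera coordinates R X + t. Camera axes: x right, y down, z forward; pixel columns grow to the right and rows downward; lengths in mm; the calibration is good to about 2 mm. A picture is of the moment at which its call begins: read the wrist's pose just before it. camera_model takes no time and is no camera call; for the wrist camera it gives the pose at the moment of the call.
- r.close_job(): hands the job in, once; it reports no verdict.
Trained networks look in the newest picture that a camera, given by its name, has taken for a name from the list of things; names that differ only in an ending like _2 or _b are one class to them, and where a whole thing is asked for, a point or a joint stands for the part that bears it (a point fixed in the world has none). Each returns a list of dicts, best first, with "score" (0 to 1); they miss things now and then, are a little off and sometimes report something else, mostly with a low value. They report only what shows in the picture. A call takes as long as a camera call.
- nets.search_frame(thing, camera): "pixel" ([column, row] in pixels, amid what is visible of it).
- nets.spot_point(thing, camera): "pixel" ([column, row] in pixels: a listed point, or the origin of a listed thing).
The state is a dict: "clock": time; "joints": joint angles; "joint_vel": joint speeds; "joint_efforts": joint torques, N m; "tcp_pos": TCP position; "orientation": TCP orientation; "ft_force": force on the tool from outside, world axes, zero at the start; "moment": the same for the moment, N m; "finger_gap": opening from 0.0 (shut) to 1.0 (fully open).
Only numpy, scipy, OpenCV 4.12 (cv2) and the standard library are available. Lean on these libraries where they do the work, as an engineer would, in place of code of your own. Each camera call takes 0.05 s, during which the arm holds its last target.

## Working session

There is one attempt and no reset: what is moved stays moved. The work goes in short steps, Python scripts to look and compute and a tool call to move; the robot and the scene stay as the last step left them, time stands still between calls to the robot, and variables do not carry over. Pictures are saved under pics/ and viewed, and the job is handed in when it is done.

Besides the shell and the picture viewer there is one more tool, called by a JSON object that holds its "method" and its "body". jog_arm: Moves the arm, as the interface text tells. Its arguments: {"type":"object","properties":{"targets":{"type":"array"}},"required":["targets"]}

```bash
ls; mkdir -p pics; python3 - <<'E'
from bench import r, viewer, nets
import cv2
print(r.observe())
for n in ["scene","side","wrist"]:
    im=viewer.snapshot(n); cv2.imwrite(f"pics/{n}0.png",im[:,:,::-1])
    m=viewer.camera_model(n); print(n,m)
    for t in ["box","lid_bar","lid_hinge","slot_mouth","holder_foot","spare"]:
        d=nets.spot_point(t,n); print(t,[(x["pixel"],round(x["score"],2)) for x in d[:2]])
print(r.observe()["clock"])
E
```

```text
pics
{'clock': 0.0, 'joints': array([-1.2441893 ,  0.41186541, -0.0127274 ,  1.59705094,  0.0056081 ,
        1.13429521, -0.08222684]), 'joint_vel': array([ 0.00038403, -0.00031978, -0.0004387 , -0.00166695, -0.00073774,
       -0.00060882,  0.00122339]), 'joint_efforts': array([-5.84974605e-04, -5.87957704e+01,  6.41275551e-01, -2.91075343e+01,
       -5.39035723e-02,  1.82429992e-02,  1.95345410e-04]), 'tcp_pos': array([240.23098866, 576.43446628, 221.82766883]), 'orientation': array([[ 3.84615490e-01,  9.23076742e-01, -5.02423233e-04],
       [ 9.23075528e-01, -3.84615802e-01, -1.50135877e-03],
       [-1.57910928e-03,  1.13671250e-04, -9.99998747e-01]]), 'ft_force': array([0.12396121, 0.69631697, 0.47961162]), 'moment': array([-0.02447185, -0.0185988 ,  0.10047429]), 'finger_gap': 0.9996269142728409}
scene {'mtx': array([[430.68847945,   0.        , 324.37282129],
       [  0.        , 430.68847945, 195.24765976],
       [  0.        ,   0.        ,   1.        ]]), 'R': array([[ 0.7401632 ,  0.67205597,  0.0223431 ],
       [ 0.38802973, -0.39974443, -0.83044405],
       [-0.54
[... 794 characters left out ...]
 245.3], 0.74)]
lid_bar [([276.5, 214.6], 0.81), ([270.1, 191.3], 0.38)]
lid_hinge [([283.7, 322.3], 0.37)]
slot_mouth [([313.5, 234.8], 0.82)]
holder_foot [([268.5, 189.8], 0.55)]
spare [([283.5, 323.9], 0.61)]
wrist {'mtx': array([[284.10545592,   0.        , 321.44480383],
       [  0.        , 284.10545592, 201.3622677 ],
       [  0.        ,   0.        ,   1.        ]]), 'R': array([[ 3.85219742e-01,  9.22824845e-01, -2.34445369e-04],
       [ 8.90800647e-01, -3.71785339e-01,  2.61246758e-01],
       [ 2.40997836e-01, -1.00846253e-01, -9.65272022e-01]]), 't': array([-624.25074682,  -30.12381816,  390.20787968])}
box []
lid_bar []
lid_hinge []
slot_mouth []
holder_foot []
spare []
1.05
```

View pics/scene0.png

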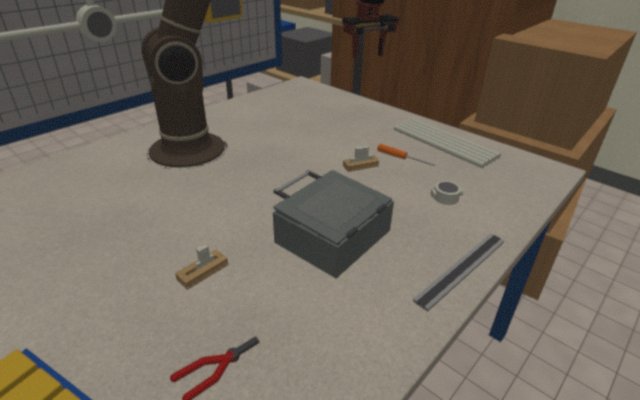

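View pics/side0.png

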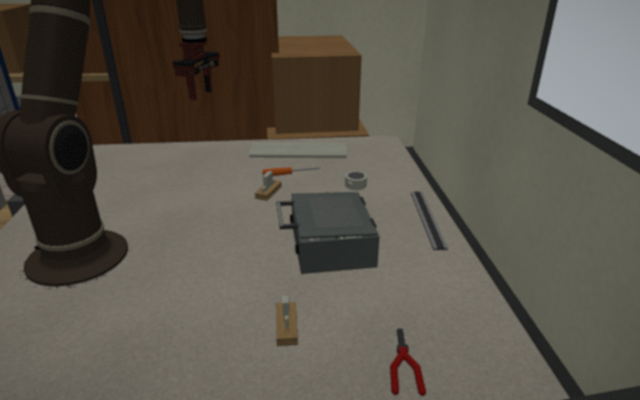

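View pics/wrist0.png

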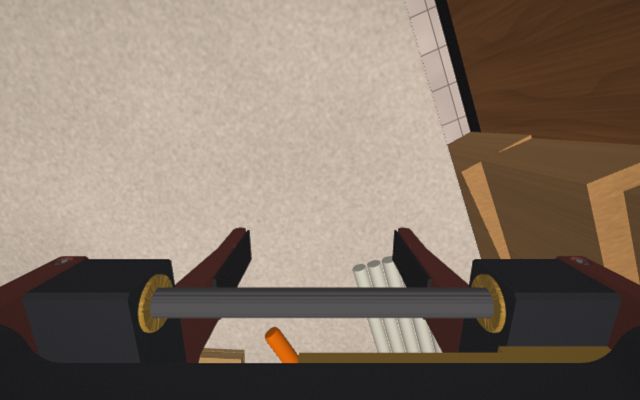

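```bash
python3 - <<'E'
import cv2
a=cv2.imread("pics/scene0.png")[130:290,170:410]; b=cv2.imread("pics/side0.png")[160:350,250:390]
cv2.imwrite("pics/sc_crop.png",cv2.resize(a,None,fx=3.3,fy=3.3,interpolation=cv2.INTER_CUBIC))
cv2.imwrite("pics/sd_crop.png",cv2.resize(b,None,fx=3.1,fy=3.1,interpolation=cv2.INTER_CUBIC))
E
```

```text
(no output)
```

View pics/sc_crop.png

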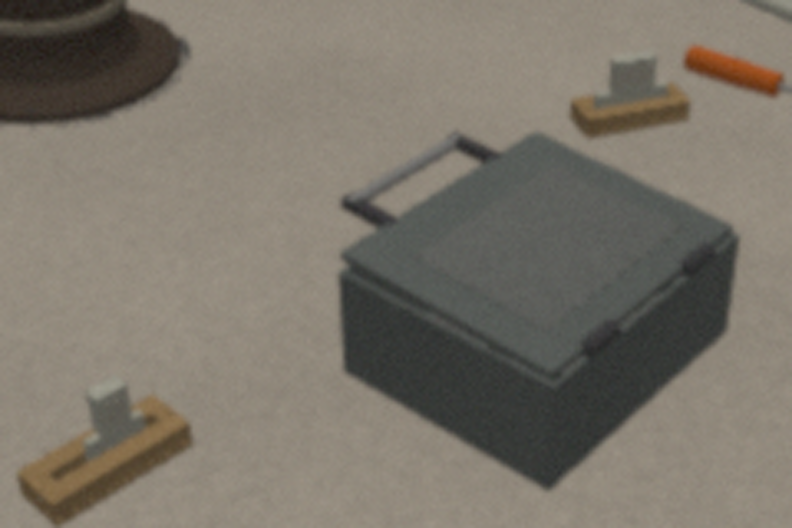

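View pics/sd_crop.png

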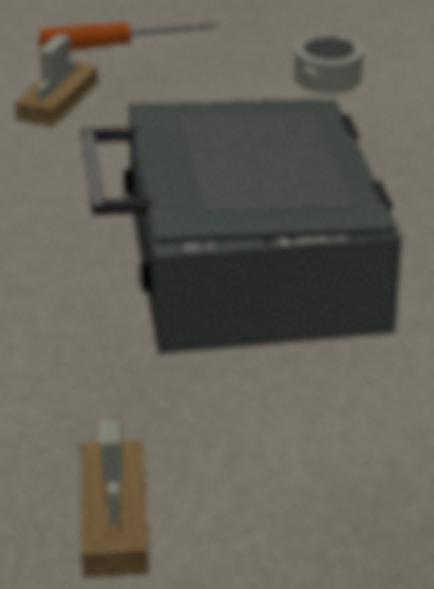

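```bash
cat > h.py <<'E'
import numpy as np
from bench import r, viewer, nets
from scipy.optimize import least_squares
def proj(m,X):
    c=m["R"]@np.asarray(X,float).T+m["t"][:,None]; p=m["mtx"]@c; return (p[:2]/p[2]).T
def ray_plane(m,uv,z):
    d=m["R"].T@np.linalg.inv(m["mtx"])@np.array([uv[0],uv[1],1.]); c=-m["R"].T@m["t"]
    return c+d*(z-c[2])/d[2]
def pose2(p,L):
    c,s=np.cos(p[2]),np.sin(p[2]); L=np.asarray(L,float)
    return np.c_[p[0]+c*L[:,0]-s*L[:,1],p[1]+s*L[:,0]+c*L[:,1],L[:,2]]
def world(p,L): return pose2(p,[L])[0]
E
python3 - <<'E'
from h import *
ms=viewer.camera_model("scene"); md=viewer.camera_model("side")
S=[((347,373),(-89,-105,0)),((549,488),(89,-105,0)),((727,325),(89,105,0)),((537,133),(-89,103,93)),((343,255),(-89,-103,93)),((348,203),(-125,-52,92)),((458,137),(-125,52,92))]
D=[((158,352),(-89,-105,0)),((397,330),(89,-105,0)),((130,105),(-89,103,93)),((88,131),(-125,52,91)),((97,210),(-125,-52,91))]
SU=np.array([np.array(a[0])/3.3+[170,130] for a in S]); DU=np.array([np.array(a[0])/3.1+[250,160] for a in D])
def f(p): return np.r_[(proj(ms,pose2(p,[a[1] for a in S]))-SU).ravel(),(proj(md,pose2(p,[a[1] for a in D]))-DU).ravel()]
s=least_squares(f,[600,0,0],loss="soft_l1"); print(s.x); print(f(s.x).reshape(-1,2).round(1))
p=s.x
for n,L in [("bar",(-125,0,89)),("slot",(-40,0,40)),("hinge",(85,0,89)),("orig",(0,0,0))]:
    w=world(p,L); print(n,w.round(1),proj(ms,[w]).round(1),proj(md,[w]).round(1))
# holder rest
print(ray_plane(ms,(360.3,166.5),6),ray_plane(md,(268.5,189.8),6))
for uv in [(572,112),(688,103)]: print(ray_plane(ms,np.array(uv)/3.3+[170,130],10))
o=r.observe(); m=viewer.camera_model("wrist"); c=-m["R"].T@m["t"]; print(o["orientation"].T@(c-o["tcp_pos"])); print(o["orientation"].T@m["R"].T)
E
```

```text
[ 6.08998706e+02 -1.33890652e+00  5.39069024e-02]
[[-0.2 -1.3]
 [ 0.4  0.1]
 [ 0.4  1.5]
 [ 0.1  1.1]
 [-0.1  0.8]
 [ 2.9  1.1]
 [-0.5  3.3]
 [-0.6 -1.1]
 [-1.2 -0.6]
 [-0.8  0.4]
 [-0.1  3.2]
 [-0.1 -0.4]]
bar [484.2  -8.1  89. ] [[293.8 184.5]] [[279.7 216.7]]
slot [569.1  -3.5  40. ] [[321.2 215.2]] [[315.6 231.6]]
hinge [693.9   3.2  89. ] [[367.3 219.6]] [[366.8 210.5]]
orig [609.   -1.3   0. ] [[334.1 235.7]] [[331.6 244.1]]
[458.72714717 286.78110935   6.        ] [450.64754818 300.67888672   6.        ]
[417.77635197 257.90597449  10.        ]
[482.12915059 344.03076295  10.        ]
[  -0.61148686  -72.45480523 -161.68953479]
[[ 9.99999742e-01 -5.46730352e-04 -4.66252406e-04]
 [ 6.49559615e-04  9.65264085e-01  2.61275379e-01]
 [ 3.07209522e-04 -2.61275615e-01  9.65264191e-01]]
```

```bash
cat >> h.py <<'E'
def yaw_of(R): return np.arctan2(R[1,0],R[0,0])
def plan(tgt,yaw,n=None,step=45.,jaw=1.0):
    o=r.observe(); R=o["orientation"]; p=o["tcp_pos"]; y0=yaw_of(R)
    d=np.asarray(tgt)-p; dy=(yaw-y0+np.pi)%(2*np.pi)-np.pi
    n=n or int(np.ceil(max(np.linalg.norm(d)/step,abs(dy)/0.14,1)))
    for i in range(n):
        y=y0+dy*i/n; x=np.array([np.cos(y),np.sin(y),0]); z=np.array([0,0,-1.]); yy=np.cross(z,x)
        print([round(float(d@a)/n/1000,4) for a in (x,yy,z)]+[round(-dy/n,3),jaw])
    print("d",d.round(1),"dyaw",round(dy,3),"n",n)
E
python3 -c "
from h import *
plan([484,-8,230],0.054)"
```

```text
[-0.0297, 0.03, -0.0005, np.float64(0.075), 1.0]
[-0.0274, 0.0321, -0.0005, np.float64(0.075), 1.0]
[-0.0249, 0.0341, -0.0005, np.float64(0.075), 1.0]
[-0.0223, 0.0359, -0.0005, np.float64(0.075), 1.0]
[-0.0196, 0.0374, -0.0005, np.float64(0.075), 1.0]
[-0.0167, 0.0388, -0.0005, np.float64(0.075), 1.0]
[-0.0138, 0.0399, -0.0005, np.float64(0.075), 1.0]
[-0.0108, 0.0408, -0.0005, np.float64(0.075), 1.0]
[-0.0077, 0.0415, -0.0005, np.float64(0.075), 1.0]
[-0.0046, 0.042, -0.0005, np.float64(0.075), 1.0]
[-0.0014, 0.0422, -0.0005, np.float64(0.075), 1.0]
[0.0017, 0.0422, -0.0005, np.float64(0.075), 1.0]
[0.0049, 0.042, -0.0005, np.float64(0.075), 1.0]
[0.008, 0.0415, -0.0005, np.float64(0.075), 1.0]
[0.0111, 0.0408, -0.0005, np.float64(0.075), 1.0]
d [ 243.6 -584.9    7.3] dyaw -1.122 n 15
```

{"method": "jog_arm", "body": {"targets": [-0.03, 0.03, 0, 0.075, 1, -0.027, 0.032, 0, 0.075, 1, -0.025, 0.034, 0, 0.075, 1, -0.022, 0.036, 0, 0.075, 1, -0.02, 0.037, 0, 0.075, 1, -0.017, 0.039, 0, 0.075, 1, 0.02, 0.02, 0, 0.075, 1, 0.02, 0, 0, 0.075, 1]}}

```text
clock: 1.85
tcp_pos: [382.1, 343.2, 222.2]
orientation: [[0.849, 0.528, -0.001], [0.528, -0.849, 0.003], [0.0, -0.003, -1.0]]
ft_force: [0.0, 1.1, 0.8]
finger_gap: 1.0
```

```bash
python3 - <<'E'
from h import *
import cv2
o=r.observe(); m=viewer.camera_model("wrist"); im=viewer.snapshot("wrist"); cv2.imwrite("pics/w1.png",im[:,:,::-1])
print(o["tcp_pos"],yaw_of(o["orientation"]),o["joints"],o["clock"]); np.savez("w1.npz",**m)
print(nets.spot_point("holder_foot","wrist")[:2])
E
```

```text
[382.07030368 343.18128554 222.23920273] 0.5563214019121906 [-0.98868134  0.21857351  0.19442146  1.87547934 -0.05155212  1.0509779
 -0.21687647] 1.85
[{'pixel': [340.8, 231.0], 'score': 0.56}]
```

View pics/w1.png

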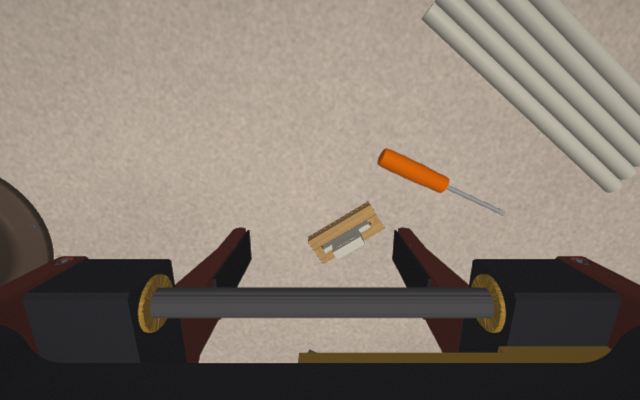

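```bash
python3 - <<'E'
import cv2
a=cv2.imread("pics/w1.png")[190:280,295:395]
cv2.imwrite("pics/w1c.png",cv2.resize(a,None,fx=6,fy=6,interpolation=cv2.INTER_CUBIC))
E
```

```text
(no output)
```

View pics/w1c.png

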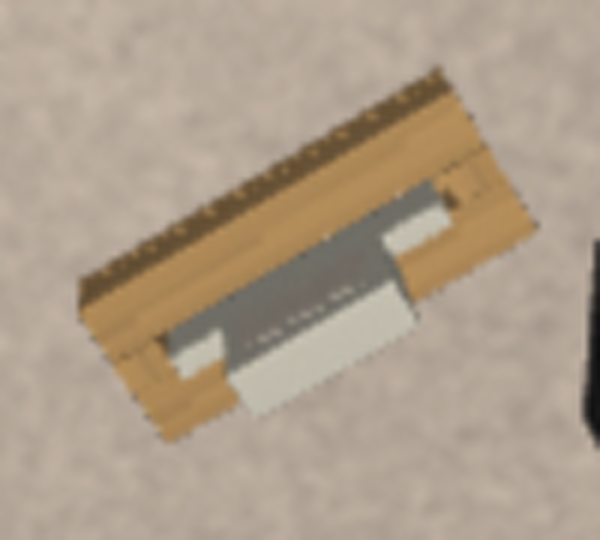

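```bash
python3 - <<'E'
from h import *
m=dict(np.load("w1.npz"))
T=np.array([(80,312),(455,95),(538,228),(170,440)])/6+[295,190]
B=np.array([(229,376),(390,283),(418,318),(257,414)])/6+[295,190]
def rep(U,z):
    P=np.array([ray_plane(m,u,z) for u in U]); e=((P[1]-P[0])+(P[2]-P[3]))/2; f=((P[3]-P[0])+(P[2]-P[1]))/2
    print(P[:,:2].round(1),P.mean(0).round(1),np.linalg.norm(e),np.linalg.norm(f),np.degrees(np.arctan2(e[1],e[0])))
rep(T,20);rep(B,63)
plan([484,-8,215],0.054)
E
```

```text
[[410.  261.5]
 [453.9 349.8]
 [487.6 333.8]
 [444.7 244.9]] [449.1 297.5  20. ] 98.700647830569 37.88493742391843 63.89460933833588
[[435.4 282.2]
 [452.  316.6]
 [461.1 313.3]
 [444.9 278.1]] [448.3 297.5  63. ] 38.48337202510033 10.00047835687803 64.70091867847012
[-0.0112, 0.0393, 0.0007, np.float64(0.056), 1.0]
[-0.009, 0.0399, 0.0007, np.float64(0.056), 1.0]
[-0.0068, 0.0403, 0.0007, np.float64(0.056), 1.0]
[-0.0045, 0.0407, 0.0007, np.float64(0.056), 1.0]
[-0.0022, 0.0409, 0.0007, np.float64(0.056), 1.0]
[0.0001, 0.0409, 0.0007, np.float64(0.056), 1.0]
[0.0024, 0.0408, 0.0007, np.float64(0.056), 1.0]
[0.0047, 0.0406, 0.0007, np.float64(0.056), 1.0]
[0.007, 0.0403, 0.0007, np.float64(0.056), 1.0]
d [ 102.3 -353.7   -6.7] dyaw -0.506 n 9
```

{"method": "jog_arm", "body": {"targets": [-0.011, 0.039, 0, 0.056, 0.35, -0.009, 0.04, 0, 0.056, 0.35, -0.007, 0.04, 0, 0.056, 0.35, -0.005, 0.041, 0, 0.056, 0.35, -0.002, 0.041, 0, 0.056, 0.35, 0, 0.041, 0, 0.056, 0.35, 0.002, 0.041, 0, 0.056, 0.35, 0.005, 0.041, 0, 0.056, 0.35, 0.007, 0.04, 0.0, 0.056, 0.35, 0, 0.01, 0, 0.01, 0.35]}}

```text
clock: 2.95
tcp_pos: [482.7, -22.5, 219.2]
orientation: [[0.998, 0.063, -0.004], [0.063, -0.998, 0.006], [-0.003, -0.007, -1.0]]
ft_force: [0.4, 0.4, 0.2]
finger_gap: 0.352
```

```bash
python3 - <<'E'
from h import *
import cv2
o=r.observe(); m=viewer.camera_model("wrist"); im=viewer.snapshot("wrist"); cv2.imwrite("pics/w2.png",im[:,:,::-1])
print(o["tcp_pos"],yaw_of(o["orientation"]),o["joints"],o["clock"],o["finger_gap"]); np.savez("w2.npz",**m)
print(nets.spot_point("lid_bar","wrist")[:2])
plan([484,-8,215],0.054)
E
```

```text
[482.67488255 -22.49577804 219.20261608] 0.06308185614902821 [-0.50870369  0.17839659  0.52954223  1.95851446 -0.11172346  1.03513126
  0.13450595] 2.95 0.35158890766568596
[{'pixel': [324.2, 189.6], 'score': 0.62}]
[0.0029, -0.0117, 0.0039, np.float64(0.012), 1.0]
d [ 2.1 11.9 -3.9] dyaw -0.012 n 1
```

View pics/w2.png

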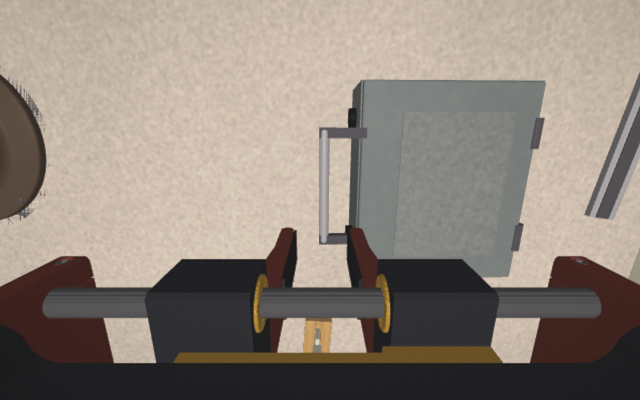

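```bash
python3 - <<'E'
from h import *
m=dict(np.load("w2.npz"))
for uv in [(324,132),(324,189.6),(323.5,240)]: print(ray_plane(m,uv,94),ray_plane(m,uv,89))
p=[609,-1.3,0.054]
for L in [(-125,-50,94),(-125,50,94),(-89,103,93),(-89,-103,93),(85,103,93),(85,-103,93)]: print(L,proj(m,[world(p,L)]))
E
```

```text
[479.28535503  42.26842186  94.        ] [479.31322184  42.17370549  89.        ]
[483.03374755 -15.52843304  94.        ] [483.12683799 -16.62883953  89.        ]
[486.1143531  -71.41287171  94.        ] [486.26104741 -73.48569147  89.        ]
(-125, -50, 94) [[325.01760581 228.39698301]]
(-125, 50, 94) [[326.20566949 132.5492274 ]]
(-89, 103, 93) [[365.26908431  74.77669828]]
(-89, -103, 93) [[356.48536426 272.82185492]]
(85, 103, 93) [[550.95693464  76.3330309 ]]
(85, -103, 93) [[511.48300924 274.34230613]]
```

{"method": "jog_arm", "body": {"targets": [0, -0.012, 0.03, 0.008, 0.35, 0, 0, 0.04, 0, 0.35, 0, 0, 0.03, 0, 0.35, 0, 0, 0, 0, 0.35]}}

```text
clock: 3.45
tcp_pos: [479.7, 2.8, 117.0]
orientation: [[0.997, 0.074, -0.003], [0.074, -0.997, 0.013], [-0.002, -0.013, -1.0]]
ft_force: [-0.7, -0.5, 0.1]
finger_gap: 0.352
```

```bash
python3 - <<'E'
from h import *
import cv2
o=r.observe(); m=viewer.camera_model("wrist"); im=viewer.snapshot("wrist"); cv2.imwrite("pics/w3.png",im[:,:,::-1])
print(o["tcp_pos"],yaw_of(o["orientation"]),o["orientation"][:,2],o["ft_force"],o["clock"],o["finger_gap"]); np.savez("w3.npz",**m)
plan([482.5,-10,71],0.056)
E
```

```text
[479.66063426   2.7899411  116.97549801] 0.07413225166321775 [-0.00338088  0.01287389 -0.99991141] [-0.71708228 -0.45905119  0.13839067] 3.45 0.35163030659860467
[0.0004, 0.0064, 0.0238, np.float64(0.009), 1.0]
[0.0005, 0.0064, 0.0238, np.float64(0.009), 1.0]
d [  1.8 -12.7 -47.7] dyaw -0.018 n 2
```

View pics/w3.png

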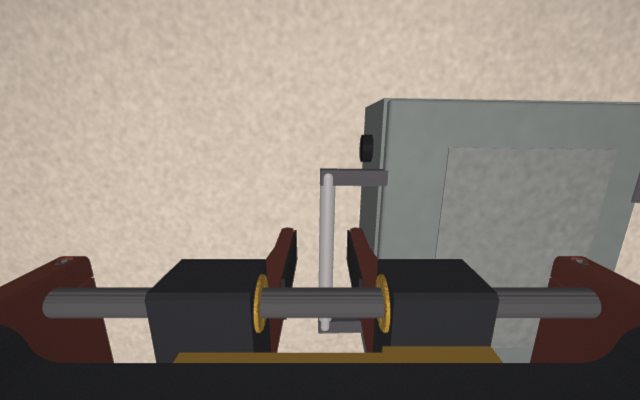

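{"method": "jog_arm", "body": {"targets": [0.001, 0.006, 0.02, 0.008, 0.35, 0.001, 0.006, 0.015, 0.008, 0.35, 0, 0.001, 0.011, 0, 0.35, 0, 0, 0, 0, 0.35]}}

```text
clock: 3.9
tcp_pos: [486.9, -4.1, 76.8]
orientation: [[0.998, 0.067, 0.005], [0.067, -0.998, 0.018], [0.006, -0.017, -1.0]]
ft_force: [-1.1, 0.4, 0.2]
finger_gap: 0.351
```

{"method": "jog_arm", "body": {"targets": [0, 0, 0, 0, 0.2, 0, 0, 0, 0, 0.1, 0, 0, 0, 0, 0, 0, 0, 0, 0, 0, 0, 0, 0, 0, 0]}}

```text
clock: 4.4
tcp_pos: [483.3, -3.3, 78.9]
orientation: [[0.998, 0.069, -0.001], [0.069, -0.997, 0.019], [0.0, -0.019, -1.0]]
ft_force: [0.4, 0.2, -5.1]
finger_gap: 0.1
```

```bash
python3 - <<'E'
from h import *
import cv2
o=r.observe(); m=viewer.camera_model("wrist"); im=viewer.snapshot("wrist"); cv2.imwrite("pics/w4.png",im[:,:,::-1])
print(o["tcp_pos"],yaw_of(o["orientation"]),o["orientation"][:,2],o["ft_force"],o["clock"],o["finger_gap"]); np.savez("w3.npz",**m)
E
```

```text
[483.29499591  -3.32905049  78.93529686] 0.06889033033775065 [-8.05005450e-04  1.87433751e-02 -9.99824003e-01] [ 0.40407507  0.18186778 -5.12204775] 4.4 0.10046056827240567
```

View pics/w4.png

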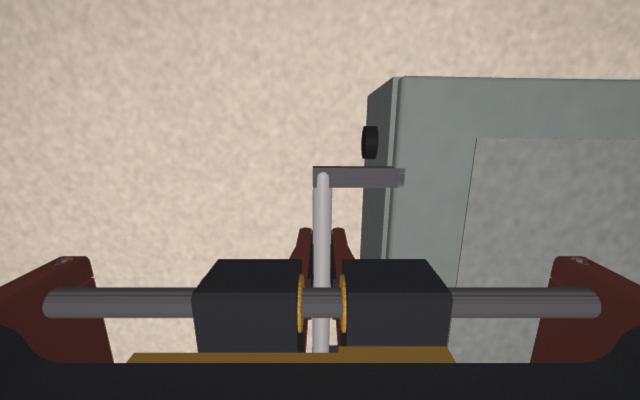

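{"method": "jog_arm", "body": {"targets": [0, 0, 0, 0, 0.2, 0, 0, 0.005, 0, 0.3, 0, 0, 0.006, 0, 0.3, 0, 0, 0, 0, 0.3]}}

```text
clock: 4.85
tcp_pos: [485.4, -2.3, 68.4]
orientation: [[0.998, 0.07, 0.003], [0.07, -0.997, 0.02], [0.005, -0.02, -1.0]]
ft_force: [-0.3, -0.2, 0.5]
finger_gap: 0.304
```

{"method": "jog_arm", "body": {"targets": [0, 0, 0, 0, 0.1, 0, 0, 0, 0, 0, 0, 0, 0, 0, 0, 0, 0, 0, 0, 0]}}

```text
clock: 5.25
tcp_pos: [483.2, -2.4, 67.6]
orientation: [[0.998, 0.069, -0.001], [0.069, -0.997, 0.02], [-0.0, -0.02, -1.0]]
ft_force: [2.4, 0.9, -1.0]
finger_gap: 0.106
```

{"method": "jog_arm", "body": {"targets": [0, 0, -0.012, 0, 0, 0.001, 0, -0.0115, 0, 0, 0.0015, 0, -0.0115, 0, 0, 0.002, 0, -0.0115, 0, 0, 0.003, 0, -0.011, 0, 0, 0.0035, 0, -0.011, 0, 0]}}

```text
clock: 5.85
tcp_pos: [499.5, -1.5, 140.8]
orientation: [[0.998, 0.07, 0.008], [0.07, -0.997, 0.02], [0.009, -0.019, -1.0]]
ft_force: [8.5, 2.0, -9.9]
finger_gap: 0.105
```

{"method": "jog_arm", "body": {"targets": [0.004, 0, -0.0105, 0, 0, 0.005, 0, -0.0105, 0, 0, 0.0055, 0, -0.01, 0, 0, 0.006, 0, -0.01, 0, 0]}}

```text
clock: 6.25
tcp_pos: [525.1, -0.1, 186.4]
orientation: [[0.997, 0.071, 0.019], [0.07, -0.997, 0.019], [0.021, -0.018, -1.0]]
ft_force: [13.9, 1.5, -17.2]
finger_gap: 0.1
```

```bash
cat >> h.py <<'E'
def lid():
    o=r.observe(); p=o["tcp_pos"]; print(p.round(1),o["ft_force"].round(1),o["clock"],round(o["finger_gap"],3),"tilt",o["orientation"][:2,2].round(3),"yaw",round(yaw_of(o["orientation"]),3))
    b=p[2]+21.4; print("th by z",np.arcsin(min(1,(b-89)/210)),"by x",np.arccos((692.9-p[0])/210))
E
python3 -c "
from h import *
lid(); print(r.observe()['joints'])"
```

```text
[ 5.251e+02 -1.000e-01  1.864e+02] [ 13.9   1.5 -17.2] 6.25 0.1 tilt [0.019 0.019] yaw 0.07
th by z 0.6014969629602104 by x 0.6448923761764479
[-0.49235758  0.28204384  0.50382892  1.92348763 -0.18818103  0.95825289
  0.17141106]
```

{"method": "jog_arm", "body": {"targets": [0, 0, 0, 0, 0, 0, 0, 0, 0, 0]}}

```text
clock: 6.45
tcp_pos: [526.9, 0.0, 188.6]
orientation: [[0.997, 0.071, 0.023], [0.07, -0.997, 0.019], [0.024, -0.017, -1.0]]
ft_force: [5.0, 0.8, -9.9]
finger_gap: 0.102
```

```bash
python3 - <<'E'
from h import *
import cv2
lid()
im=viewer.snapshot("side"); cv2.imwrite("pics/s5.png",cv2.resize(im[:,:,::-1][100:300,180:460],None,fx=2.8,fy=2.8))
E
```

```text
[526.9   0.  188.6] [ 5.   0.8 -9.9] 6.45 0.102 tilt [0.023 0.019] yaw 0.07
th by z 0.6139308979800666 by x 0.6589718093938249
```

View pics/s5.png

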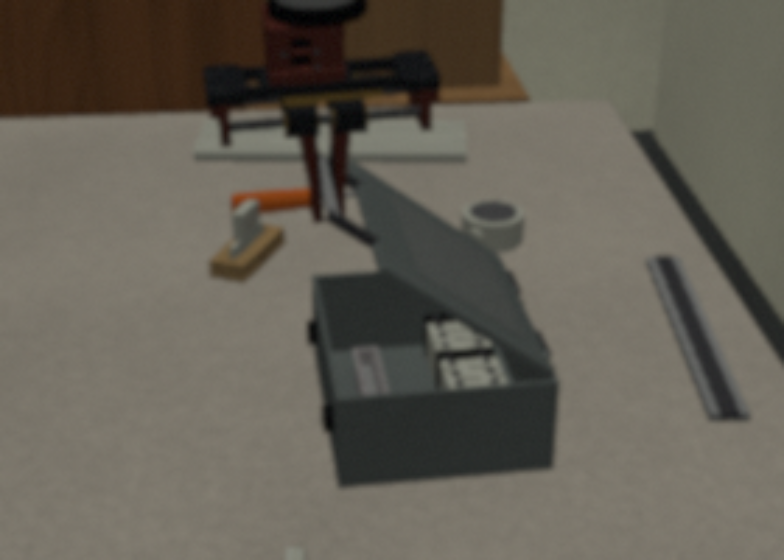

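{"method": "jog_arm", "body": {"targets": [0.0075, 0, -0.0085, 0, 0, 0.008, 0, -0.008, 0, 0, 0.0085, 0, -0.0075, 0, 0, 0.009, 0, -0.007, 0, 0, 0, 0, 0, 0, 0]}}

```text
clock: 7.0
tcp_pos: [556.3, 1.8, 221.0]
orientation: [[0.997, 0.07, 0.012], [0.07, -0.997, 0.019], [0.013, -0.018, -1.0]]
ft_force: [3.4, 1.5, -1.9]
finger_gap: 0.105
```

```bash
python3 -c "
from h import *
lid()"
```

```text
[556.3   1.8 221. ] [ 3.4  1.5 -1.9] 7.0 0.105 tilt [0.012 0.019] yaw 0.07
th by z 0.8188420148317078 by x 0.8622724832772092
```

{"method": "jog_arm", "body": {"targets": [0.009, 0, -0.007, 0, 0, 0.0095, 0, -0.0065, 0, 0, 0.0095, 0, -0.006, 0, 0, 0.01, 0, -0.0055, 0, 0, 0, 0, 0, 0, 0]}}

```text
clock: 7.5
tcp_pos: [592.2, 4.0, 247.0]
orientation: [[0.998, 0.07, 0.003], [0.07, -0.997, 0.02], [0.005, -0.019, -1.0]]
ft_force: [2.8, 2.1, -1.1]
finger_gap: 0.105
```

```bash
python3 -c "
from h import *
lid()"
```

```text
[592.2   4.  247. ] [ 2.8  2.1 -1.1] 7.5 0.105 tilt [0.003 0.02 ] yaw 0.07
th by z 1.0245536852138564 by x 1.0706941732837967
```

{"method": "jog_arm", "body": {"targets": [0.0105, 0, -0.005, 0, 0, 0.0105, 0, -0.0045, 0, 0, 0.0105, 0, -0.004, 0, 0, 0.0105, 0, -0.003, 0, 0, 0, 0, 0, 0, 0]}}

```text
clock: 8.0
tcp_pos: [631.4, 6.2, 264.4]
orientation: [[0.998, 0.069, -0.003], [0.069, -0.997, 0.021], [-0.002, -0.021, -1.0]]
ft_force: [4.0, 0.9, -5.3]
finger_gap: 0.11
```

```bash
python3 - <<'E'
from h import *
import cv2
lid()
im=viewer.snapshot("side"); cv2.imwrite("pics/s6.png",cv2.resize(im[:,:,::-1][100:300,220:440],None,fx=3,fy=3,interpolation=cv2.INTER_CUBIC))
im=viewer.snapshot("scene"); cv2.imwrite("pics/c6.png",cv2.resize(im[:,:,::-1][60:290,250:430],None,fx=2.6,fy=2.6,interpolation=cv2.INTER_CUBIC))
E
```

```text
[631.4   6.2 264.4] [ 4.   0.9 -5.3] 8.0 0.11 tilt [-0.003  0.021] yaw 0.069
th by z 1.2145898432722153 by x 1.2738091885839085
```

View pics/s6.png

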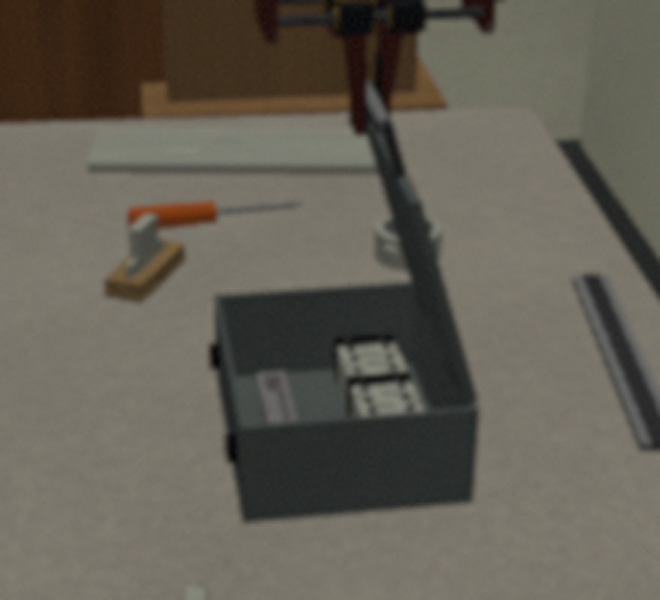

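View pics/c6.png

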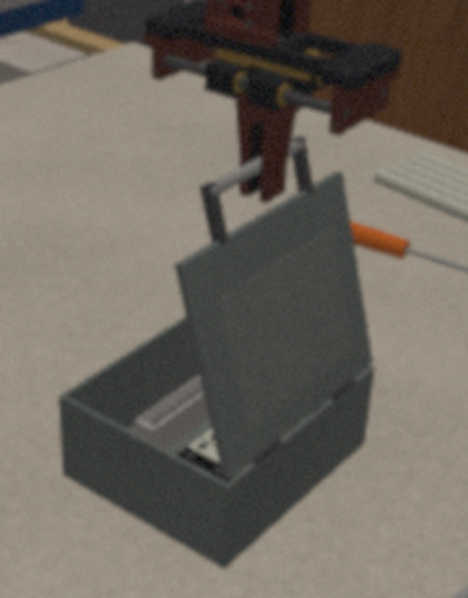

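```bash
cat > fit.py <<'E'
from h import *
ms=viewer.camera_model("scene"); md=viewer.camera_model("side")
def lp(s,y,th,n=0): # along plate s, normal n (outer +)
    return (85-s*np.cos(th)+n*np.sin(th), y, 89+s*np.sin(th)+n*np.cos(th))
def fit(S,D,SL,DL):
    def f(p):
        A=proj(ms,pose2(p[:3],[a[1] for a in S]+[lp(*a[1],p[3]) if len(a[1])==2 else lp(a[1][0],a[1][1],p[3],a[1][2]) for a in SL]))-np.array([a[0] for a in S+SL])
        B=proj(md,pose2(p[:3],[a[1] for a in D]+[lp(a[1][0],a[1][1],p[3],a[1][2]) for a in DL]))-np.array([a[0] for a in D+DL])
        return np.r_[A.ravel(),B.ravel()]
    s=least_squares(f,[608,-2,.055,1.25],loss="soft_l1"); print(s.x.round(4)); print(f(s.x).reshape(-1,2).round(1).tolist()); return s.x
E
python3 - <<'E'
from fit import *
c=lambda u,v:(u/2.6+250,v/2.6+60); d=lambda u,v:(u/3+220,v/3+100)
S=[(c(65,475),(-89,-105,0)),(c(226,565),(89,-105,0)),(c(365,440),(89,105,0)),(c(62,398),(-89,-105,85))]
SL=[(c(180,265),(174,-103,4)),(c(342,175),(174,103,4)),(c(208,187),(212,-53,3)),(c(300,143),(212,53,3))]
D=[(d(244,520),(-89,-105,0)),(d(471,500),(89,-105,0)),(d(240,430),(-89,-105,85)),(d(217,297),(-89,105,85))]
DL=[]
fit(S,D,SL,DL)
E
```

```text
[ 6.104986e+02 -3.764000e+00  5.650000e-02  1.259300e+00]
[[-0.4, -0.1], [-0.3, 1.7], [0.2, 1.4], [-0.9, -0.7], [-0.0, -0.3], [-0.1, -1.9], [1.5, 0.4], [-1.1, 0.0], [-0.1, -0.2], [0.8, -0.3], [0.4, -1.7], [-0.7, -1.8]]
```

{"method": "jog_arm", "body": {"targets": [0.006, 0, -0.002, 0, 0, 0.005, 0, -0.001, 0, 0, 0, 0, 0, 0, 0, 0, 0, 0, 0, 0]}}

```text
clock: 8.5
tcp_pos: [640.2, 6.7, 267.0]
orientation: [[0.998, 0.069, -0.007], [0.069, -0.997, 0.021], [-0.005, -0.022, -1.0]]
ft_force: [-3.4, 0.5, -2.3]
finger_gap: 0.103
```

```bash
python3 - <<'E'
from h import *
lid()
E
```

```text
[640.2   6.7 267. ] [-3.4  0.5 -2.3] 8.5 0.103 tilt [-0.007  0.021] yaw 0.069
th by z 1.2511170818702833 by x 1.3171327144194938
```

{"method": "jog_arm", "body": {"targets": [0, 0, 0, 0, 0.2, 0, 0, 0, 0, 0.35, 0, 0, 0, 0, 0.35, 0, 0, -0.015, 0, 0.35, 0, 0, -0.03, 0, 0.35, 0, 0, -0.03, 0, 0.35, -0.02, 0, -0.01, 0, 0.6, -0.04, -0.02, 0, 0, 0.6, -0.03, -0.03, 0, 0, 0.6]}}

```text
clock: 9.4
tcp_pos: [550.3, 43.6, 362.3]
orientation: [[0.998, 0.061, 0.004], [0.061, -0.998, 0.017], [0.005, -0.017, -1.0]]
ft_force: [-0.8, 0.7, 0.8]
finger_gap: 0.573
```

```bash
python3 - <<'E'
from h import *
import cv2
lid()
im=viewer.snapshot("side"); cv2.imwrite("pics/s7.png",cv2.resize(im[:,:,::-1][100:300,220:440],None,fx=3,fy=3,interpolation=cv2.INTER_CUBIC))
im=viewer.snapshot("scene"); cv2.imwrite("pics/c7.png",cv2.resize(im[:,:,::-1][60:290,250:430],None,fx=2.6,fy=2.6,interpolation=cv2.INTER_CUBIC))
E
```

```text
[550.3  43.6 362.3] [-0.8  0.7  0.8] 9.4 0.573 tilt [0.004 0.017] yaw 0.061
th by z 1.5707963267948966 by x 0.8243948166449907
```

View pics/s7.png

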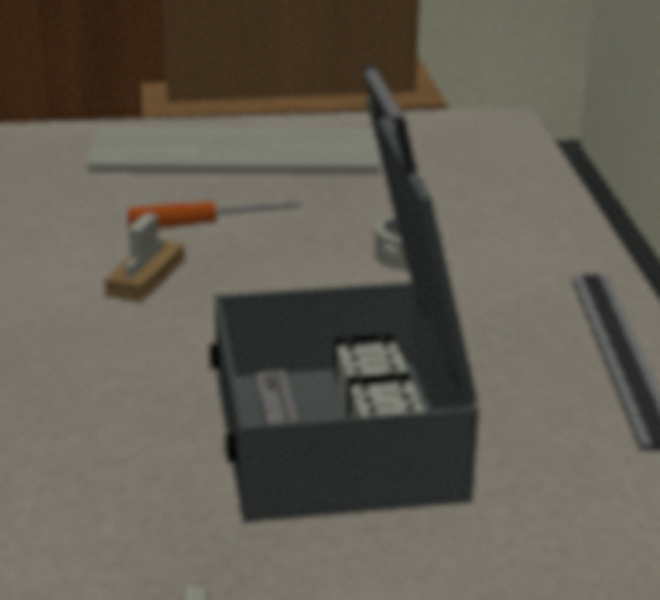

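View pics/c7.png

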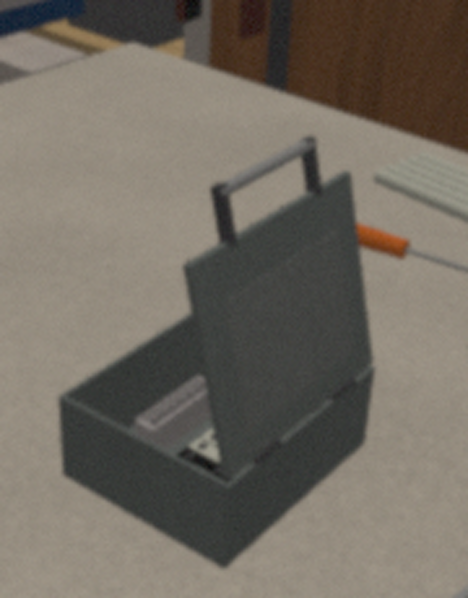

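```bash
python3 - <<'E'
from fit import *
c=lambda u,v:(u/2.6+250,v/2.6+60); d=lambda u,v:(u/3+220,v/3+100)
S=[(c(65,475),(-89,-105,0)),(c(226,565),(89,-105,0)),(c(365,440),(89,105,0)),(c(62,398),(-89,-105,85))]
SL=[(c(187,266),(174,-103,4)),(c(349,175),(174,103,4)),(c(217,187),(212,-53,3)),(c(310,143),(212,53,3))]
D=[(d(244,520),(-89,-105,0)),(d(471,500),(89,-105,0)),(d(240,430),(-89,-105,85)),(d(217,297),(-89,105,85))]
p=fit(S,D,SL,[])
# side-view prediction for several angles
for th in (1.25,1.31,1.37):
    P=proj(md,pose2(p[:3],[lp(210,53,th),lp(210,-53,th),lp(174,-103,th,-4),lp(174,-103,th,4)])); print(th,((P-[220,100])*3).round(0).tolist())
plan([448.5,297.5,200],np.radians(64.2))
E
```

```text
[ 6.105141e+02 -3.788600e+00  5.600000e-02  1.298300e+00]
[[-0.4, -0.1], [-0.3, 1.7], [0.2, 1.4], [-0.9, -0.8], [0.1, -0.4], [-0.0, -1.8], [1.5, 0.5], [-1.5, 0.1], [-0.1, -0.2], [0.8, -0.3], [0.4, -1.7], [-0.6, -1.8]]
1.25 [[354.0, 77.0], [381.0, 127.0], [405.0, 202.0], [416.0, 198.0]]
1.31 [[370.0, 72.0], [398.0, 121.0], [419.0, 197.0], [430.0, 194.0]]
1.37 [[386.0, 67.0], [416.0, 117.0], [434.0, 193.0], [445.0, 190.0]]
[-0.0104, -0.0319, 0.0204, np.float64(-0.131), 1.0]
[-0.0061, -0.033, 0.0204, np.float64(-0.131), 1.0]
[-0.0017, -0.0335, 0.0204, np.float64(-0.131), 1.0]
[0.0027, -0.0334, 0.0204, np.float64(-0.131), 1.0]
[0.007, -0.0328, 0.0204, np.float64(-0.131), 1.0]
[0.0113, -0.0316, 0.0204, np.float64(-0.131), 1.0]
[0.0153, -0.0298, 0.0204, np.float64(-0.131), 1.0]
[0.0191, -0.0276, 0.0204, np.float64(-0.131), 1.0]
d [-100.3  248.8 -162.9] dyaw 1.052 n 8
```

{"method": "jog_arm", "body": {"targets": [-0.01, -0.032, 0.01, -0.131, 0.8, -0.006, -0.033, 0.015, -0.131, 0.8, -0.002, -0.033, 0.02, -0.131, 0.8, 0.003, -0.033, 0.02, -0.131, 0.8, 0.007, -0.033, 0.02, -0.131, 0.8, 0.011, -0.032, 0.02, -0.131, 0.8, 0.015, -0.03, 0.02, -0.131, 0.8, 0.019, -0.028, 0.015, -0.131, 0.8, 0, 0, 0, 0, 0.8]}}

```text
clock: 10.4
tcp_pos: [450.8, 306.6, 235.4]
orientation: [[0.405, 0.914, 0.023], [0.914, -0.405, 0.029], [0.036, 0.009, -0.999]]
ft_force: [-0.1, -0.0, 0.6]
finger_gap: 0.799
```

```bash
python3 - <<'E'
from h import *
import cv2
o=r.observe(); m=viewer.camera_model("wrist"); im=viewer.snapshot("wrist"); cv2.imwrite("pics/w8.png",im[:,:,::-1]); np.savez("w8.npz",**m)
print(o["tcp_pos"],yaw_of(o["orientation"]),o["orientation"][:,2],o["joints"],o["clock"])
plan([448.5,297.5,120],np.radians(64.2))
E
```

```text
[450.84390648 306.61170627 235.40145539] 1.1539632465730516 [ 0.02281427  0.02881179 -0.99932447] [-0.83921949  0.24037156  0.19125128  1.81490849 -0.06234991  1.05567806
  0.52943116] 10.4
[-0.0027, -0.0003, 0.0388, np.float64(0.009), 1.0]
[-0.0027, -0.0003, 0.0388, np.float64(0.009), 1.0]
[-0.0027, -0.0003, 0.0388, np.float64(0.009), 1.0]
d [  -4.1   -6.9 -116.4] dyaw -0.027 n 3
```

View pics/w8.png

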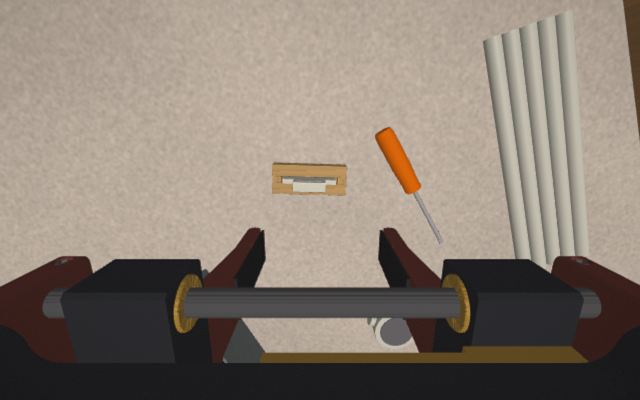

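{"method": "jog_arm", "body": {"targets": [0, 0, -0.045, 0, 0.8, 0, 0, -0.045, 0, 0.8, 0, 0, 0, 0, 0.8]}}

```text
clock: 10.75
tcp_pos: [453.6, 298.1, 331.3]
orientation: [[0.419, 0.908, 0.026], [0.907, -0.42, 0.026], [0.035, 0.013, -0.999]]
ft_force: [0.3, 0.1, -0.4]
finger_gap: 0.799
```

{"method": "jog_arm", "body": {"targets": [0, 0, 0.01, 0, 0.8, 0, 0, 0.01, 0, 0.8, 0, 0, 0.01, 0, 0.8, 0, 0, 0.01, 0, 0.8, 0, 0, 0.01, 0, 0.8, 0, 0, 0.01, 0, 0.8, 0, 0, 0.01, 0, 0.8, 0, 0, 0.01, 0, 0.8, 0, 0, 0, 0, 0.8]}}

```text
clock: 11.65
tcp_pos: [456.8, 295.8, 241.4]
orientation: [[0.427, 0.904, 0.024], [0.904, -0.427, 0.022], [0.03, 0.012, -0.999]]
ft_force: [0.5, 0.0, -0.2]
finger_gap: 0.797
```

{"method": "jog_arm", "body": {"targets": [-0.045, 0, 0, 0, 0.8, -0.045, 0, 0, 0, 0.8, 0, 0, 0, 0, 0.8]}}

```text
clock: 11.95
tcp_pos: [417.4, 213.1, 237.3]
orientation: [[0.425, 0.905, 0.023], [0.905, -0.425, 0.021], [0.029, 0.012, -1.0]]
ft_force: [0.1, 0.6, 0.0]
finger_gap: 0.801
```

{"method": "jog_arm", "body": {"targets": [0.015, 0, 0, 0, 0.8, 0.015, 0, 0, 0, 0.8, 0.015, 0, 0, 0, 0.8, 0.015, 0, 0, 0, 0.8, 0.015, 0, 0, 0, 0.8, 0, 0, 0, 0, 0.8]}}

```text
clock: 12.55
tcp_pos: [454.4, 295.4, 241.5]
orientation: [[0.42, 0.907, 0.028], [0.907, -0.42, 0.027], [0.036, 0.014, -0.999]]
ft_force: [-0.7, -0.1, 0.1]
finger_gap: 0.8
```

{"method": "jog_arm", "body": {"targets": [-0.015, 0, 0, 0, 0.8, -0.015, 0, 0, 0, 0.8, -0.015, 0, 0, 0, 0.8, -0.015, 0, 0, 0, 0.8, -0.015, 0, 0, 0, 0.8, 0, 0, 0, 0, 0.8]}}

```text
clock: 13.15
tcp_pos: [419.4, 220.3, 237.8]
orientation: [[0.42, 0.907, 0.026], [0.907, -0.421, 0.026], [0.034, 0.013, -0.999]]
ft_force: [-0.2, -0.0, 0.2]
finger_gap: 0.803
```

{"method": "jog_arm", "body": {"targets": [0.045, 0, 0, 0, 0.8, 0.045, 0, 0, 0, 0.8, 0, 0, 0, 0, 0.8]}}

```text
clock: 13.45
tcp_pos: [458.6, 302.2, 242.9]
orientation: [[0.424, 0.905, 0.028], [0.905, -0.425, 0.029], [0.039, 0.013, -0.999]]
ft_force: [-1.1, -0.4, -0.3]
finger_gap: 0.796
```

```bash
python3 - <<'E'
from h import *
import cv2
o=r.observe(); m=viewer.camera_model("wrist"); im=viewer.snapshot("wrist"); np.savez("w9.npz",**m)
cv2.imwrite("pics/w9.png",cv2.resize(im[:,:,::-1][150:220,250:370],None,fx=6,fy=6,interpolation=cv2.INTER_CUBIC))
print(o["tcp_pos"],yaw_of(o["orientation"]),o["clock"])
plan([448.5,297.5,100],np.radians(64.2))
E
```

```text
[458.5680002  302.21459417 242.86971222] 1.1320527781701863 13.45
[-0.0015, -0.0019, 0.0357, np.float64(0.002), 1.0]
[-0.0015, -0.0019, 0.0357, np.float64(0.002), 1.0]
[-0.0015, -0.0019, 0.0357, np.float64(0.002), 1.0]
[-0.0015, -0.0019, 0.0357, np.float64(0.002), 1.0]
d [  -9.6   -2.1 -142.8] dyaw -0.01 n 4
```

View pics/w9.png

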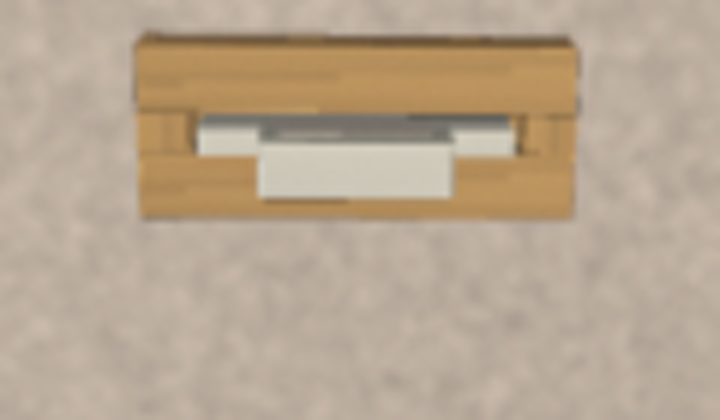

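```bash
python3 - <<'E'
from h import *
m=dict(np.load("w9.npz"))
def rep(U,z):
    U=np.array(U)/6+[250,150]
    P=np.array([ray_plane(m,u,z) for u in U]); e=((P[1]-P[0])+(P[2]-P[3]))/2; f=((P[3]-P[0])+(P[2]-P[1]))/2
    print(P.mean(0).round(1),np.linalg.norm(e),np.linalg.norm(f),np.degrees(np.arctan2(e[1],e[0])))
rep([(260,142),(452,142),(452,198),(260,198)],63)
rep([(136,44),(575,47),(574,218),(140,218)],20)
E
```

```text
[448.8 297.3  63. ] 38.90981150008681 11.54412756468244 64.38397509213483
[448.9 297.5  20. ] 99.02381348212968 39.56146480771144 64.23894613707732
```

{"method": "jog_arm", "body": {"targets": [-0.002, -0.002, 0.02, 0.002, 0.8, -0.002, -0.002, 0.02, 0.002, 0.8, -0.001, -0.001, 0.02, 0.002, 0.8, -0.001, -0.001, 0.02, 0.002, 0.8, 0, -0.001, 0.02, 0, 0.8, 0, 0, 0.02, 0, 0.8, 0, 0, 0.01, 0, 0.8, 0, 0, 0, 0, 0.8]}}

```text
clock: 14.3
tcp_pos: [452.4, 294.3, 110.3]
orientation: [[0.438, 0.899, 0.031], [0.898, -0.439, 0.028], [0.039, 0.015, -0.999]]
ft_force: [0.0, -0.3, -0.1]
finger_gap: 0.801
```

```bash
python3 - <<'E'
from h import *
plan([448.8,297.4,36],np.radians(64.3))
o=r.observe();print(o["tcp_pos"],o["orientation"][:,2],(o["orientation"].T@[0,0,1]).round(3))
E
```

```text
[0.0006, -0.0023, 0.0372, np.float64(-0.002), 1.0]
[0.0006, -0.0023, 0.0372, np.float64(-0.002), 1.0]
d [ -3.6   3.1 -74.3] dyaw 0.005 n 2
[452.42750388 294.26617456 110.3409467 ] [ 0.03055868  0.02828983 -0.99913255] [ 0.039  0.015 -0.999]
```

```bash
cat >> h.py <<'E'
def rel(tgt,yaw):
    o=r.observe(); R=o["orientation"]; d=np.asarray(tgt)-o["tcp_pos"]; 
    print("tool d mm",(R.T@d).round(1),"spin",round(float(-((yaw-yaw_of(R)+np.pi)%(2*np.pi)-np.pi)),3),"tcp",o["tcp_pos"].round(1),"up in tool",(R.T@[0,0,1]).round(3),"F",o["ft_force"].round(1),"M",o["moment"].round(2),"gap",round(o["finger_gap"],3),"t",o["clock"])
E
python3 -c "
from h import *
rel([448.8,297.4,36],np.radians(64.3))"
```

```text
tool d mm [-1.7 -5.8 74.3] spin -0.005 tcp [452.4 294.3 110.3] up in tool [ 0.039  0.015 -0.999] F [ 0.  -0.3 -0.1] M [-0.08  0.05 -0.01] gap 0.801 t 14.3
```

Descend above the block first, then re-check.

{"method": "jog_arm", "body": {"targets": [-0.001, -0.003, 0.01, 0, 0.8, -0.001, -0.003, 0.01, 0, 0.8, 0, 0, 0.01, 0, 0.8, 0, 0, 0.006, 0, 0.8, 0, 0, 0, 0, 0.8]}}

```text
clock: 14.8
tcp_pos: [447.8, 296.6, 73.6]
orientation: [[0.438, 0.898, 0.033], [0.898, -0.439, 0.031], [0.042, 0.016, -0.999]]
ft_force: [-0.3, -0.1, 0.5]
finger_gap: 0.799
```

```bash
python3 -c "
from h import *
rel([448.8,297.4,36],np.radians(64.3))
import cv2
im=viewer.snapshot('wrist'); cv2.imwrite('pics/w10.png',im[:,:,::-1])"
```

```text
tool d mm [-0.4 -0.  37.7] spin -0.005 tcp [447.8 296.6  73.6] up in tool [ 0.042  0.016 -0.999] F [-0.3 -0.1  0.5] M [-0.03  0.   -0.02] gap 0.799 t 14.8
```

View pics/w10.png

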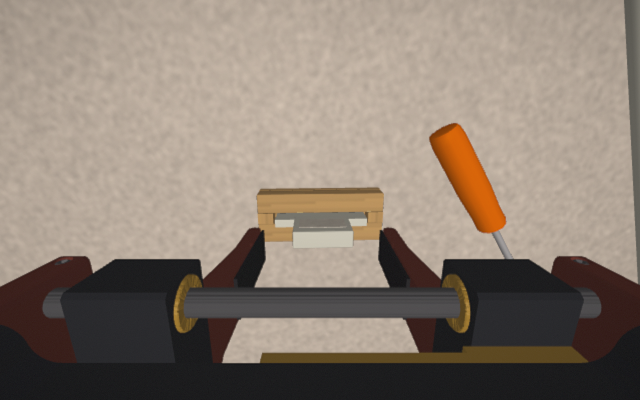

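{"method": "jog_arm", "body": {"targets": [0, 0, 0.01, 0, 0.8, 0, 0, 0.01, 0, 0.8, 0, 0, 0.01, 0, 0.75, 0, 0, 0.005, 0, 0.75, 0, 0, 0, 0, 0.75]}}

```text
clock: 15.35
tcp_pos: [449.7, 298.1, 36.2]
orientation: [[0.438, 0.898, 0.034], [0.898, -0.439, 0.031], [0.043, 0.017, -0.999]]
ft_force: [0.2, -0.7, -0.8]
finger_gap: 0.749
```

```bash
python3 -c "
from h import *
rel([448.8,297.4,36],np.radians(64.3))"
```

```text
tool d mm [-1.  -0.5  0.1] spin -0.005 tcp [449.7 298.1  36.2] up in tool [ 0.043  0.017 -0.999] F [ 0.2 -0.7 -0.8] M [-0.05 -0.    0.02] gap 0.749 t 15.35
```

{"method": "jog_arm", "body": {"targets": [-0.001, 0, 0, 0, 0.6, 0, 0, 0, 0, 0.5, 0, 0, 0, 0, 0.4, 0, 0, 0, 0, 0.3, 0, 0, 0, 0, 0.2, 0, 0, 0, 0, 0.2, 0, 0, 0, 0, 0.2]}}

```text
clock: 16.05
tcp_pos: [449.6, 297.3, 36.9]
orientation: [[0.438, 0.898, 0.035], [0.898, -0.439, 0.032], [0.044, 0.017, -0.999]]
ft_force: [-0.3, 0.1, -0.5]
finger_gap: 0.457
```

```bash
python3 -c "
from h import *
rel([448.8,297.4,36],np.radians(64.3))"
```

```text
tool d mm [-0.3 -0.8  0.9] spin -0.006 tcp [449.6 297.3  36.9] up in tool [ 0.044  0.017 -0.999] F [-0.3  0.1 -0.5] M [-0.04  0.07  0.01] gap 0.457 t 16.05
```

{"method": "jog_arm", "body": {"targets": [0.0005, 0, -0.01, 0, 0.2, 0.0005, 0, -0.01, 0, 0.2, 0.001, 0, -0.015, 0, 0.2, 0.001, 0, -0.02, 0, 0.2, 0.001, 0, -0.03, 0, 0.2, 0.001, 0, -0.03, 0, 0.2, 0, 0, 0, 0, 0.2]}}

```text
clock: 16.75
tcp_pos: [447.8, 298.0, 160.8]
orientation: [[0.439, 0.898, 0.036], [0.898, -0.44, 0.033], [0.045, 0.018, -0.999]]
ft_force: [1.4, 0.6, -1.2]
finger_gap: 0.455
```

```bash
python3 -c "
from h import *
rel([448.8,297.4,36],np.radians(64.3))
import cv2
im=viewer.snapshot('wrist'); cv2.imwrite('pics/w11.png',im[:,:,::-1])
im=viewer.snapshot('scene'); cv2.imwrite('pics/c11.png',cv2.resize(im[:,:,::-1][20:200,270:450],None,fx=3.3,fy=3.3,interpolation=cv2.INTER_CUBIC))"
```

```text
tool d mm [ -5.7  -1.1 124.7] spin -0.006 tcp [447.8 298.  160.8] up in tool [ 0.045  0.018 -0.999] F [ 1.4  0.6 -1.2] M [ 0.02 -0.01  0.  ] gap 0.455 t 16.75
```

View pics/w11.png

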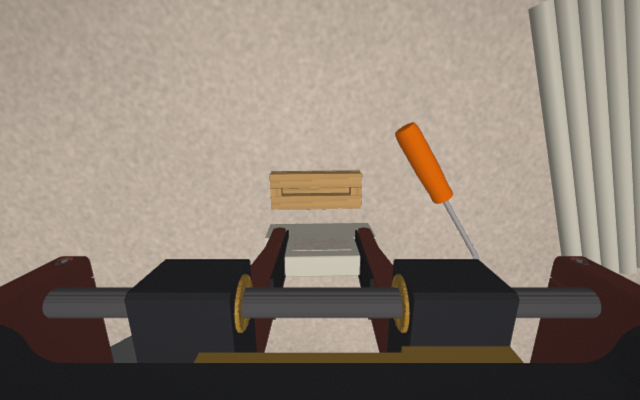

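View pics/c11.png

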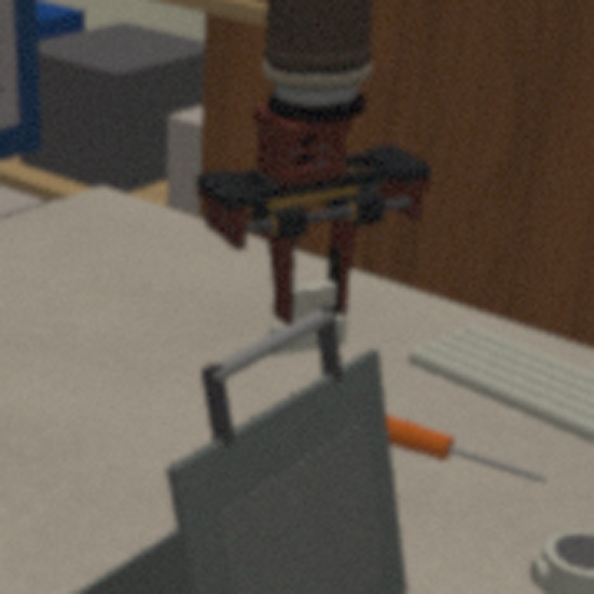

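```bash
python3 -c "
from h import *
plan([565,-4,215],1.627,n=12)
print(r.observe()['joints'].round(2))"
```

```text
[-0.0182, 0.0199, -0.0048, np.float64(-0.043), 1.0]
[-0.019, 0.0191, -0.0048, np.float64(-0.043), 1.0]
[-0.0198, 0.0183, -0.0048, np.float64(-0.043), 1.0]
[-0.0206, 0.0174, -0.0048, np.float64(-0.043), 1.0]
[-0.0213, 0.0165, -0.0048, np.float64(-0.043), 1.0]
[-0.022, 0.0156, -0.0048, np.float64(-0.043), 1.0]
[-0.0226, 0.0147, -0.0048, np.float64(-0.043), 1.0]
[-0.0232, 0.0137, -0.0048, np.float64(-0.043), 1.0]
[-0.0238, 0.0127, -0.0048, np.float64(-0.043), 1.0]
[-0.0243, 0.0117, -0.0048, np.float64(-0.043), 1.0]
[-0.0248, 0.0106, -0.0048, np.float64(-0.043), 1.0]
[-0.0252, 0.0096, -0.0048, np.float64(-0.043), 1.0]
d [ 118.8 -301.    57.6] dyaw 0.511 n 12
[-0.83  0.3   0.19  1.93 -0.08  0.87  0.52]
```

{"method": "jog_arm", "body": {"targets": [-0.018, 0.02, -0.006, -0.043, 0.2, -0.019, 0.019, -0.006, -0.043, 0.2, -0.02, 0.018, -0.006, -0.043, 0.2, -0.021, 0.017, -0.006, -0.043, 0.2, -0.021, 0.0165, -0.006, -0.043, 0.2, -0.022, 0.0155, -0.006, -0.043, 0.2, -0.0225, 0.0145, -0.006, -0.043, 0.2, -0.023, 0.0135, -0.006, -0.043, 0.2, -0.024, 0.0125, -0.006, -0.043, 0.2, -0.024, 0.01, -0.006, -0.043, 0.2, -0.02, 0.007, -0.006, -0.03, 0.2, -0.01, 0, 0, -0.02, 0.2]}}

```text
clock: 18.05
tcp_pos: [544.6, 5.0, 205.9]
orientation: [[-0.051, 0.999, 0.008], [0.998, 0.051, 0.02], [0.02, 0.009, -1.0]]
ft_force: [0.2, 0.2, -0.3]
finger_gap: 0.457
```

```bash
python3 -c "
from h import *
rel([566,-4,215],1.627)
import cv2
m=viewer.camera_model('wrist'); im=viewer.snapshot('wrist'); cv2.imwrite('pics/w12.png',im[:,:,::-1]); np.savez('w12.npz',**m)
for n in ('slot_mouth','holder_foot'): print(nets.spot_point(n,'wrist')[:2])
print(r.observe()['joints'].round(2))
"
```

```text
tool d mm [-9.9 21.  -9.1] spin -0.005 tcp [544.6   5.  205.9] up in tool [ 0.02   0.009 -1.   ] F [ 0.2  0.2 -0.3] M [-0.   -0.01 -0.01] gap 0.457 t 18.05
[{'pixel': [301.8, 197.5], 'score': 0.72}]
[{'pixel': [317.3, 226.3], 'score': 0.95}]
[-0.3   0.29  0.26  1.84 -0.11  1.02  1.63]
```

View pics/w12.png

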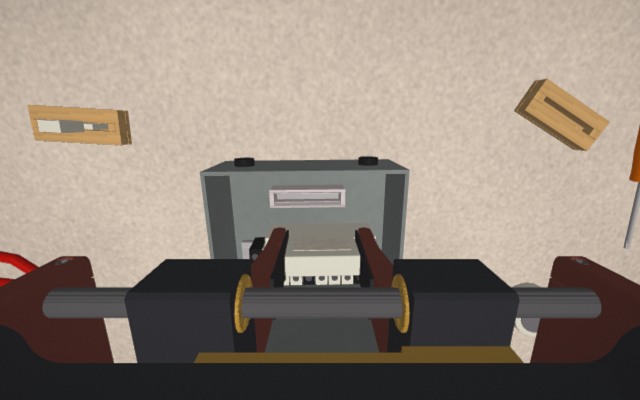

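```bash
python3 - <<'E'
import cv2
a=cv2.imread("pics/w12.png")[175:290,255:385]
cv2.imwrite("pics/w12c.png",cv2.resize(a,None,fx=5,fy=5,interpolation=cv2.INTER_CUBIC))
E
```

```text
(no output)
```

View pics/w12c.png

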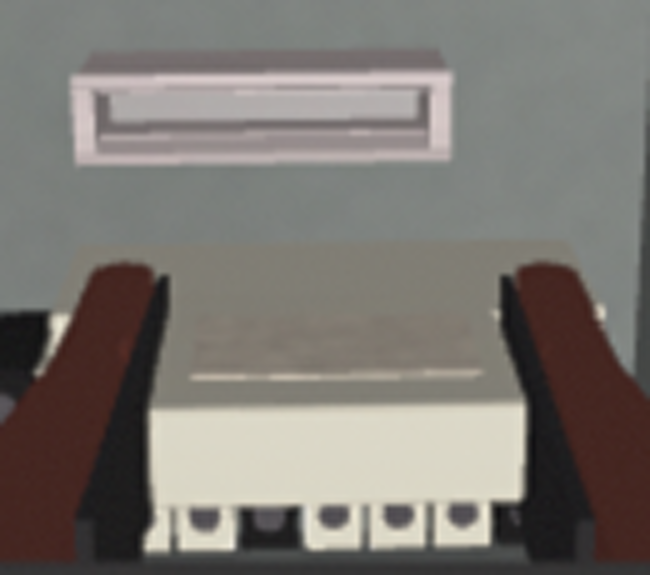

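```bash
python3 - <<'E'
from h import *
m=dict(np.load("w12.npz"))
o=r.observe(); R=o["orientation"]; p=o["tcp_pos"]
W=lambda u:(np.array(u)/5+[255,175])
O=np.array([ray_plane(m,W(u),40) for u in [(71,74),(452,73),(452,160),(75,163)]])
I=np.array([ray_plane(m,W(u),40) for u in [(95,88),(430,88),(433,150),(97,152)]])
for P in (O,I):
    print(P[:,:2].round(1).tolist(),P.mean(0).round(1),np.linalg.norm(P[1]-P[0]),np.linalg.norm(P[3]-P[0])); e=P[1]-P[0]+P[2]-P[3]; print(np.degrees(np.arctan2(e[1],e[0]))-90)
# holder in tool frame
mt={"mtx":m["mtx"],"R":m["R"]@R,"t":m["t"]+m["R"]@p}
B=np.array([ray_plane(mt,W(u),-26) for u in [(149,407),(524,400),(525,502),(152,505)]]); print("block top tool",B.round(1).tolist(),B.mean(0).round(2))
T=np.array([ray_plane(mt,W(u),31) for u in [(83,243),(572,240)]]); print("tongue far bottom edge",T.round(1).tolist())
sp=I.mean(0)
for q in ([610.5,-3.8,.056],): print("box-based slot -40:",world(q,(-40,0,40)))
E
```

```text
[[550.6, -53.2], [546.2, 36.6], [567.7, 38.2], [572.4, -52.2]] [559.2  -7.6  40. ] 89.88367501853557 21.897929075966374
2.9120741430915444
[[553.7, -47.5], [550.1, 31.6], [565.4, 33.4], [569.5, -47.0]] [559.6  -7.4  40. ] 79.25532151550394 15.761479485811424
2.7735641735366983
block top tool [[-21.3, -4.9, -26.0], [18.0, -5.8, -26.0], [18.5, 6.2, -26.0], [-21.4, 6.5, -26.0]] [ -1.53   0.5  -26.  ]
tongue far bottom edge [[-38.0, -2.7, 31.0], [32.4, -3.2, 31.0]]
box-based slot -40: [570.56270361  -6.03882941  40.        ]
```

```bash
python3 - <<'E'
import cv2
a=cv2.imread("pics/w12.png")[150:290,190:420]
cv2.imwrite("pics/w12d.png",cv2.resize(a,None,fx=3.4,fy=3.4,interpolation=cv2.INTER_CUBIC))
from h import *
m=dict(np.load("w12.npz"))
for p in ([610.5,-3.8,.056],[606,-5,.05]):
  for L in [(-89,-105,85),(-89,105,85),(-85,-101,85),(-85,101,85),(-40,0,40)]: print(L,proj(m,[world(p,L)]).round(1), ((proj(m,[world(p,L)])-[190,150])*3.4).round(0))
ms=viewer.camera_model("scene"); md=viewer.camera_model("side")
for X in ([559.5,-7.5,40],[569,-5,40]): print(proj(ms,[X]),proj(md,[X]))
E
```

```text
(-89, -105, 85) [[201.2 175. ]] [[38. 85.]]
(-89, 105, 85) [[410.8 173.1]] [[751.  79.]]
(-85, -101, 85) [[205.7 178.9]] [[53. 98.]]
(-85, 101, 85) [[406.5 177.1]] [[736.  92.]]
(-40, 0, 40) [[308.6 207.7]] [[403. 196.]]
(-89, -105, 85) [[200.1 169.8]] [[34. 67.]]
(-89, 105, 85) [[410.7 169.3]] [[750.  66.]]
(-85, -101, 85) [[204.7 173.8]] [[50. 81.]]
(-85, 101, 85) [[406.4 173.2]] [[736.  79.]]
(-40, 0, 40) [[307.9 204.1]] [[401. 184.]]
[[317.02900001 214.2193033 ]] [[311.76999012 232.6730346 ]]
[[320.75077364 215.44482962]] [[315.59705309 231.94469156]]
```

View pics/w12d.png

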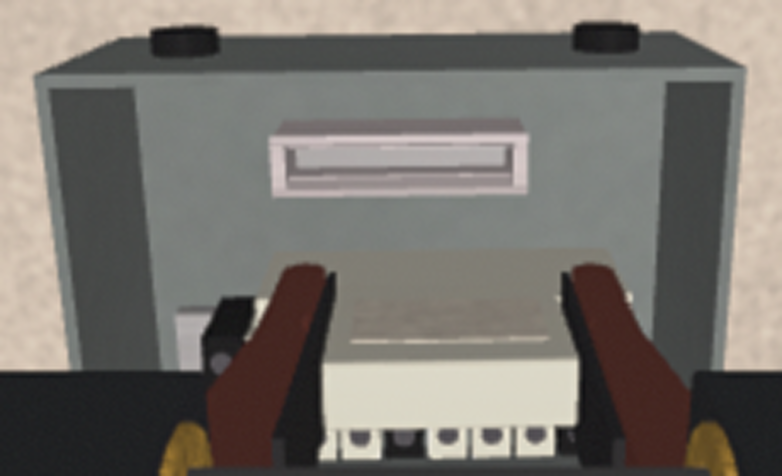

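```bash
python3 -c "
from h import *
rel([559,-5.6,100],1.571+.049)"
```

```text
tool d mm [-15.4  14.  105.2] spin 0.001 tcp [543.5   6.8 205.3] up in tool [ 0.021  0.007 -1.   ] F [-0.5  0.3 -0.5] M [ 0.05  0.01 -0.  ] gap 0.459 t 18.2
```

{"method": "jog_arm", "body": {"targets": [-0.005, 0.005, 0.01, 0, 0.2, -0.005, 0.005, 0.015, 0, 0.2, -0.004, 0.003, 0.015, 0, 0.2, -0.001, 0.001, 0.015, 0, 0.2, 0, 0, 0.015, 0, 0.2, 0, 0, 0.015, 0, 0.2, 0, 0, 0.01, 0, 0.2, 0, 0, 0.005, 0, 0.2, 0, 0, 0, 0, 0.2]}}

```text
clock: 19.1
tcp_pos: [557.2, -0.4, 90.1]
orientation: [[-0.057, 0.998, -0.003], [0.998, 0.057, 0.021], [0.021, -0.002, -1.0]]
ft_force: [0.1, 0.5, -1.7]
finger_gap: 0.46
```

```bash
python3 -c "
from h import *
rel([559,-5.6,86],1.571+.049)
import cv2
m=viewer.camera_model('wrist'); im=viewer.snapshot('wrist'); cv2.imwrite('pics/w13.png',cv2.resize(im[:,:,::-1][190:300,240:400],None,fx=5,fy=5,interpolation=cv2.INTER_CUBIC)); np.savez('w13.npz',**m)
o=r.observe(); np.savez('o13.npz',R=o['orientation'],p=o['tcp_pos'])
"
```

```text
tool d mm [-5.4  1.5  3.9] spin 0.008 tcp [ 5.572e+02 -4.000e-01  9.010e+01] up in tool [ 0.021 -0.002 -1.   ] F [ 0.1  0.5 -1.7] M [-0.02  0.03  0.01] gap 0.46 t 19.1
```

View pics/w13.png

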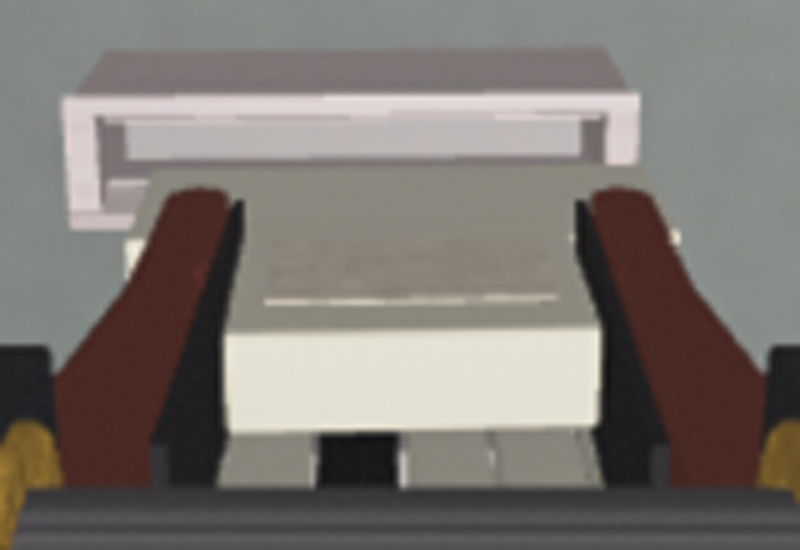

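```bash
python3 - <<'E'
from h import *
m=dict(np.load("w13.npz")); q=np.load("o13.npz"); R,p=q["R"],q["p"]
W=lambda u:(np.array(u)/5+[240,190])
for u in [(62,97),(640,95),(70,228),(97,117),(605,117),(105,207)]: print(u,ray_plane(m,W(u),40).round(1))
mt={"mtx":m["mtx"],"R":m["R"]@R,"t":m["t"]+m["R"]@p}
for u in [(152,170),(642,167)]:
    a=ray_plane(mt,W(u),31); print("tongue",a.round(1),(R@a+p).round(1))
for u in [(225,332),(598,328),(598,427),(227,432)]:
    a=ray_plane(mt,W(u),-26); print("blk",a.round(1),(R@a+p).round(1))
E
```

```text
(62, 97) [550.9 -53.4  40. ]
(640, 95) [546.2  36.3  40. ]
(70, 228) [572.6 -52.3  40. ]
(97, 117) [553.9 -48.   40. ]
(605, 117) [550.   31.2  40. ]
(105, 207) [568.8 -46.7  40. ]
tongue [-36.7  -4.   31. ] [555.4 -36.6  58.7]
tongue [33.5 -4.4 31. ] [551.   33.4  60.2]
blk [-19.1  -6.5 -26. ] [552.1 -20.4 116.1]
blk [ 19.7  -7.  -26. ] [549.5  18.3 116.9]
blk [ 20.1   4.5 -26. ] [560.9  19.3 116.9]
blk [-19.3   5.1 -26. ] [563.7 -20.  116.1]
```

{"method": "jog_arm", "body": {"targets": [-0.0035, 0.0015, 0.003, 0.01, 0.2, -0.0035, 0.0015, 0.003, 0, 0.2, 0, 0, 0.003, 0, 0.2, 0, 0, 0, 0, 0.2]}}

```text
clock: 19.55
tcp_pos: [562.7, -7.8, 82.5]
orientation: [[-0.045, 0.999, 0.001], [0.999, 0.045, 0.022], [0.022, 0.002, -1.0]]
ft_force: [-0.6, -0.4, -0.1]
finger_gap: 0.459
```

```bash
python3 -c "
from h import *
rel([560.3,-7.3,72],1.571+.049)
import cv2
m=viewer.camera_model('wrist'); im=viewer.snapshot('wrist'); cv2.imwrite('pics/w14.png',cv2.resize(im[:,:,::-1][190:300,240:400],None,fx=5,fy=5,interpolation=cv2.INTER_CUBIC)); np.savez('w14.npz',**m)
o=r.observe(); np.savez('o14.npz',R=o['orientation'],p=o['tcp_pos'])
"
```

```text
tool d mm [ 0.4 -2.4 10.5] spin -0.004 tcp [562.7  -7.8  82.5] up in tool [ 0.022  0.002 -1.   ] F [-0.6 -0.4 -0.1] M [0.03 0.07 0.02] gap 0.459 t 19.55
```

View pics/w14.png

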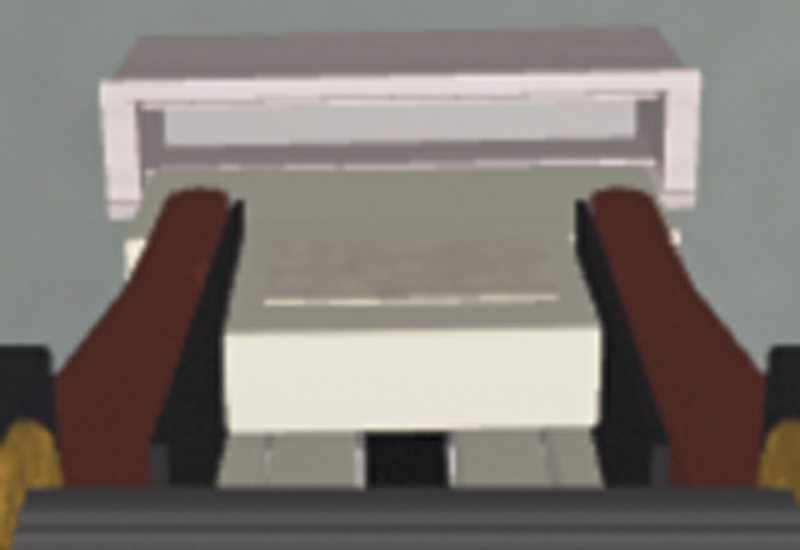

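{"method": "jog_arm", "body": {"targets": [0, -0.002, 0.003, -0.006, 0.2, 0, 0, 0.002, 0, 0.2, 0, 0, 0, 0, 0.2]}}

```text
clock: 19.9
tcp_pos: [560.8, -7.7, 77.8]
orientation: [[-0.052, 0.999, 0.002], [0.998, 0.052, 0.022], [0.022, 0.003, -1.0]]
ft_force: [0.0, 0.5, 0.0]
finger_gap: 0.46
```

```bash
cat > look.py <<'E'
import sys
from h import *
import cv2
n=sys.argv[1]
rel([560.3,-7.3,72],1.571+.052)
m=viewer.camera_model('wrist'); im=viewer.snapshot('wrist'); cv2.imwrite(f'pics/{n}.png',cv2.resize(im[:,:,::-1][190:300,240:400],None,fx=5,fy=5,interpolation=cv2.INTER_CUBIC)); np.savez(f'{n}.npz',**m)
E
python3 look.py w15
```

```text
tool d mm [ 0.3 -0.5  5.8] spin 0.0 tcp [560.8  -7.7  77.8] up in tool [ 0.022  0.003 -1.   ] F [0.  0.5 0. ] M [ 0.01  0.06 -0.01] gap 0.46 t 19.9
```

View pics/w15.png

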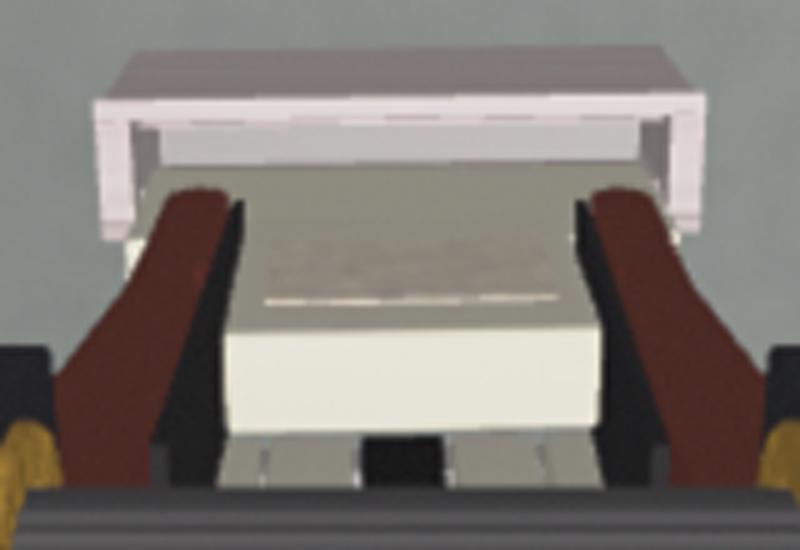

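```bash
python3 - <<'E'
from h import *
m=dict(np.load("w15.npz")); o=r.observe(); R,p=o["orientation"],o["tcp_pos"]
W=lambda u:(np.array(u)/5+[240,190])
for u in [(95,100),(705,95),(102,240),(700,232),(132,122),(668,118)]: print(u,ray_plane(m,W(u),40).round(1))
mt={"mtx":m["mtx"],"R":m["R"]@R,"t":m["t"]+m["R"]@p}
for u in [(152,168),(642,164)]:
    a=ray_plane(mt,W(u),31); print("tongue",a.round(1),(R@a+p).round(1))
E
```

```text
(95, 100) [550.8 -53.3  40. ]
(705, 95) [546.1  36.   40. ]
(102, 240) [572.8 -52.4  40. ]
(700, 232) [567.7  37.6  40. ]
(132, 122) [554.  -47.9  40. ]
(668, 118) [549.8  30.9  40. ]
tongue [-36.8  -4.   31. ] [558.8 -44.   46. ]
tongue [33.5 -4.6 31. ] [554.6  26.1  47.6]
```

{"method": "jog_arm", "body": {"targets": [0, 0, 0.003, 0, 0.2, 0, 0, 0.003, 0, 0.2, 0, 0, 0.003, 0, 0.2, 0, 0, 0, 0, 0.2]}}

```text
clock: 20.35
tcp_pos: [560.9, -7.4, 68.1]
orientation: [[-0.052, 0.999, 0.002], [0.998, 0.052, 0.022], [0.022, 0.003, -1.0]]
ft_force: [-0.2, 0.0, -0.9]
finger_gap: 0.457
```

```bash
python3 look.py w16
```

```text
tool d mm [ 0.2 -0.6 -3.9] spin 0.0 tcp [560.9  -7.4  68.1] up in tool [ 0.022  0.003 -1.   ] F [-0.2  0.  -0.9] M [-0.03 -0.01 -0.01] gap 0.457 t 20.35
```

View pics/w16.png

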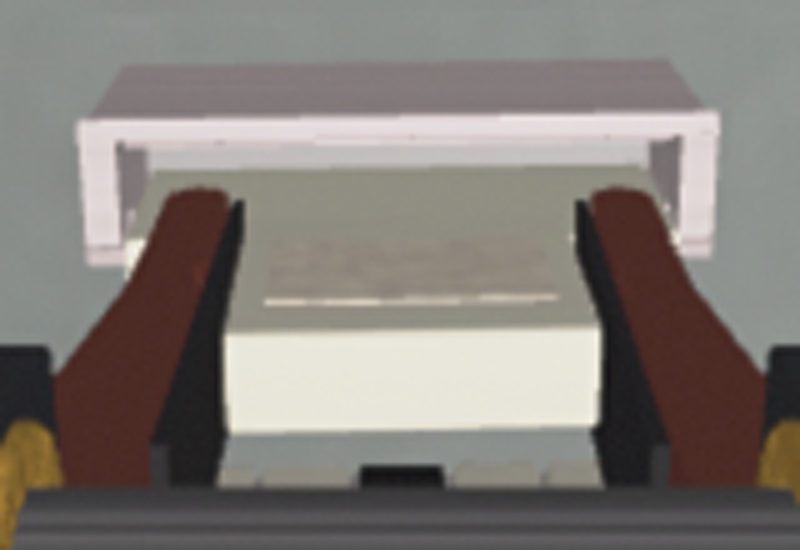

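{"method": "jog_arm", "body": {"targets": [0, -0.0005, 0.003, 0, 0.2, 0, 0, 0.003, 0, 0.2, 0, 0, 0.002, 0, 0.2, 0, 0, 0, 0, 0.2]}}

```text
clock: 20.8
tcp_pos: [560.5, -7.2, 59.6]
orientation: [[-0.052, 0.999, 0.003], [0.998, 0.052, 0.022], [0.022, 0.004, -1.0]]
ft_force: [0.2, 0.4, -1.1]
finger_gap: 0.456
```

```bash
python3 look.py w17
```

```text
tool d mm [  0.2  -0.2 -12.4] spin 0.0 tcp [560.5  -7.2  59.6] up in tool [ 0.022  0.004 -1.   ] F [ 0.2  0.4 -1.1] M [ 0.01  0.05 -0.02] gap 0.456 t 20.8
```

{"method": "jog_arm", "body": {"targets": [0, 0, 0.002, 0, 0.2, 0, 0, 0.002, 0, 0.2, 0, 0, 0.002, 0, 0.2]}}

```text
clock: 21.15
tcp_pos: [561.2, -7.2, 54.1]
orientation: [[-0.052, 0.999, 0.004], [0.998, 0.052, 0.022], [0.022, 0.005, -1.0]]
ft_force: [-0.5, -1.3, 4.0]
finger_gap: 0.457
```

```bash
python3 -c "
from h import *
rel([560.3,-7.3,51],1.623)"
```

```text
tool d mm [-0.1 -1.   3.1] spin 0.0 tcp [561.2  -7.2  54.1] up in tool [ 0.022  0.005 -1.   ] F [-0.5 -1.3  4. ] M [0.08 0.23 0.01] gap 0.457 t 21.15
```

{"method": "jog_arm", "body": {"targets": [0, -0.0005, 0.003, 0, 0.2, 0, 0, 0.003, 0, 0.2]}}

```text
clock: 21.35
tcp_pos: [561.4, -7.2, 48.6]
orientation: [[-0.052, 0.999, 0.006], [0.998, 0.052, 0.022], [0.022, 0.007, -1.0]]
ft_force: [-1.5, -0.4, 5.9]
finger_gap: 0.459
```

{"method": "jog_arm", "body": {"targets": [0, 0, 0.003, 0, 0.2]}}

```text
clock: 21.45
tcp_pos: [562.6, -8.0, 47.1]
orientation: [[-0.052, 0.999, 0.008], [0.998, 0.051, 0.022], [0.021, 0.009, -1.0]]
ft_force: [-4.3, -1.8, 30.6]
finger_gap: 0.452
```

{"method": "jog_arm", "body": {"targets": [0, 0, 0.003, 0, 0.2]}}

```text
clock: 21.55
tcp_pos: [564.3, -8.2, 46.4]
orientation: [[-0.051, 0.999, 0.012], [0.998, 0.051, 0.022], [0.021, 0.013, -1.0]]
ft_force: [-5.2, 2.3, 28.3]
finger_gap: 0.453
```

{"method": "jog_arm", "body": {"targets": [0, -0.002, 0.0005, 0, 0.2]}}

```text
clock: 21.65
tcp_pos: [564.0, -8.3, 47.2]
orientation: [[-0.051, 0.999, 0.015], [0.998, 0.051, 0.022], [0.022, 0.016, -1.0]]
ft_force: [1.3, 1.2, 5.3]
finger_gap: 0.453
```

{"method": "jog_arm", "body": {"targets": [0, -0.001, 0.001, 0, 0.2]}}

```text
clock: 21.75
tcp_pos: [564.1, -8.2, 47.2]
orientation: [[-0.051, 0.999, 0.018], [0.998, 0.051, 0.023], [0.022, 0.019, -1.0]]
ft_force: [-1.1, 0.1, 6.6]
finger_gap: 0.454
```

```bash
python3 look.py w18
```

```text
tool d mm [  1.7  -3.3 -24.9] spin -0.001 tcp [564.1  -8.2  47.2] up in tool [ 0.022  0.019 -1.   ] F [-1.1  0.1  6.6] M [-0.09  0.14 -0.  ] gap 0.454 t 21.75
```

View pics/w18.png

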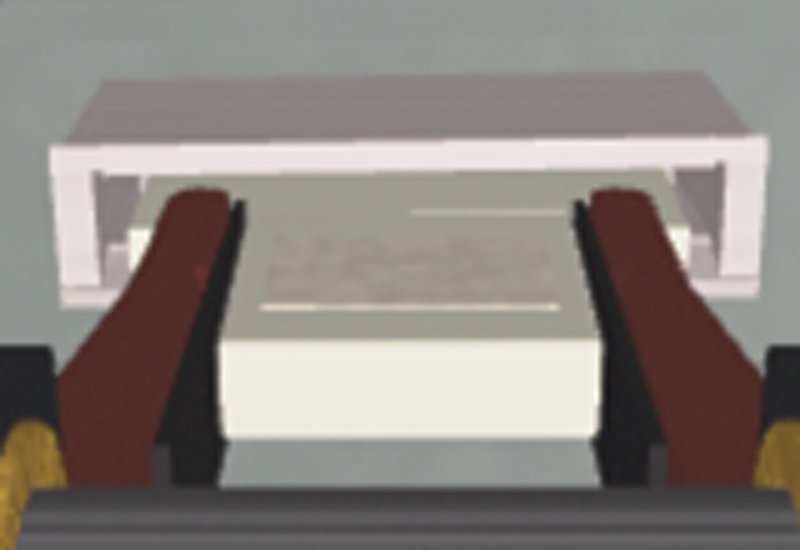

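{"method": "jog_arm", "body": {"targets": [0, -0.0005, 0.002, 0, 0.2]}}

```text
clock: 21.9
tcp_pos: [564.5, -8.2, 46.3]
orientation: [[-0.052, 0.998, 0.02], [0.998, 0.051, 0.023], [0.022, 0.021, -1.0]]
ft_force: [-7.0, 0.5, 25.4]
finger_gap: 0.453
```

```bash
python3 look.py w19
```

```text
tool d mm [  1.7  -3.6 -25.8] spin -0.001 tcp [564.5  -8.2  46.3] up in tool [ 0.022  0.021 -1.   ] F [-7.   0.5 25.4] M [-0.27  1.46  0.03] gap 0.453 t 21.9
```

View pics/w19.png

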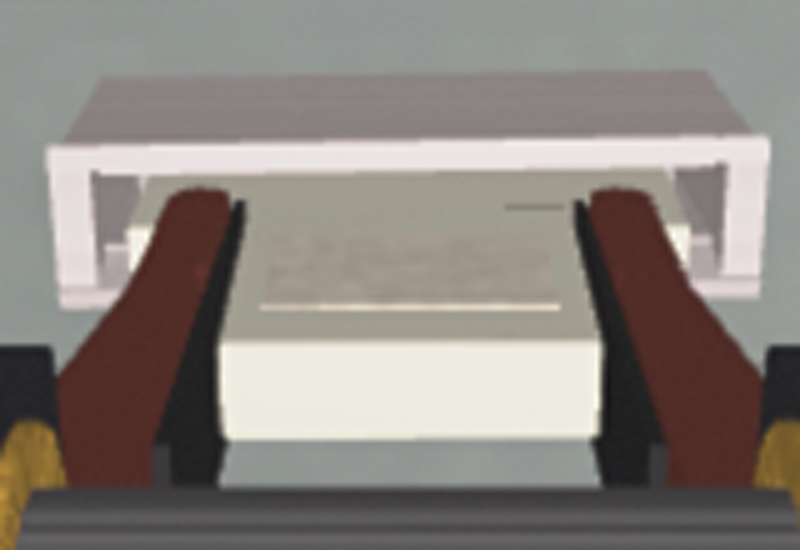

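```bash
python3 - <<'E'
from h import *
from scipy.optimize import brentq
W=lambda u:(np.array(u)/5+[240,190])
def zfit(f,a,b,L): 
    m=dict(np.load(f)); g=lambda z:np.linalg.norm(ray_plane(m,W(a),z)-ray_plane(m,W(b),z))-L
    z=brentq(g,0,200); return round(z,1),(ray_plane(m,W(a),z)/2+ray_plane(m,W(b),z)/2).round(1)
for f,cs in [("w15.npz",[((223,332),(600,329)),((227,432),(599,427))]),("w19.npz",[((218,341),(603,341)),((222,439),(600,438))])]:
    print(f,[zfit(f,a,b,40) for a,b in cs])
m=dict(np.load("w19.npz"))
print("lip z from 90mm outer", zfit("w19.npz",(47,147),(769,137),90), zfit("w19.npz",(58,305),(759,295),90))
print("tongue top/ shoulder", [ray_plane(m,W(u),45).round(1) for u in [(127,228),(690,228)]])
print("shoulder 70mm z", zfit("w19.npz",(127,228),(690,228),70),"foot/upper far", zfit("w19.npz",(140,178),(680,170),70))
for u in [(47,147),(769,137),(58,305),(759,295),(92,173),(724,163)]: print(u,ray_plane(m,W(u),40).round(1))
E
```

```text
w15.npz [(101.6, array([555.5,  -8.2, 101.6])), (102.6, array([566.6,  -7.5, 102.6]))]
w19.npz [(73.2, array([558.3,  -8.9,  73.2])), (73.6, array([569.5,  -8.3,  73.6]))]
lip z from 90mm outer (39.6, array([548.5,  -8.7,  39.6])) (40.3, array([569.7,  -7.6,  40.3]))
tongue top/ shoulder [array([559.1, -42.9,  45. ]), array([556.3,  26.2,  45. ])]
shoulder 70mm z (43.0, array([558.6,  -8.3,  43. ])) foot/upper far (34.1, array([554.8,  -8.1,  34.1]))
(47, 147) [550.9 -53.6  40. ]
(769, 137) [545.7  36.1  40. ]
(58, 305) [572.3 -52.6  40. ]
(759, 295) [567.3  37.4  40. ]
(92, 173) [554.1 -48.1  40. ]
(724, 163) [549.4  30.8  40. ]
```

{"method": "jog_arm", "body": {"targets": [0, -0.001, 0.001, 0, 0.2]}}

```text
clock: 22.05
tcp_pos: [564.2, -8.2, 46.6]
orientation: [[-0.052, 0.998, 0.021], [0.998, 0.051, 0.023], [0.022, 0.023, -0.999]]
ft_force: [-2.3, 0.2, 10.8]
finger_gap: 0.454
```

```bash
python3 look.py w20; python3 look.py w21
```

```text
tool d mm [  1.7  -3.3 -25.4] spin -0.0 tcp [564.2  -8.2  46.6] up in tool [ 0.022  0.023 -0.999] F [-2.3  0.2 10.8] M [-0.15  0.47 -0.01] gap 0.454 t 22.05
tool d mm [  1.7  -3.3 -25.5] spin -0.0 tcp [564.2  -8.2  46.6] up in tool [ 0.022  0.023 -0.999] F [-1.5  0.8 11.8] M [-0.15  0.55 -0.01] gap 0.452 t 22.1
```

```bash
python3 - <<'E'
from h import *
import cv2
im=viewer.snapshot("side"); cv2.imwrite("pics/s22.png",cv2.resize(im[:,:,::-1][60:300,180:460],None,fx=2.4,fy=2.4,interpolation=cv2.INTER_CUBIC))
im=viewer.snapshot("scene"); cv2.imwrite("pics/c22.png",cv2.resize(im[:,:,::-1][40:300,250:450],None,fx=2.2,fy=2.2,interpolation=cv2.INTER_CUBIC))
for _ in range(4): viewer.snapshot("side")
rel([560,-7,47],1.62)
E
```

```text
tool d mm [ 1.5 -4.2 -0.5] spin 0.002 tcp [564.2  -8.3  46.6] up in tool [ 0.022  0.023 -0.999] F [-2.9  0.4 13. ] M [-0.23  0.59 -0.04] gap 0.452 t 22.45
```

View pics/s22.png

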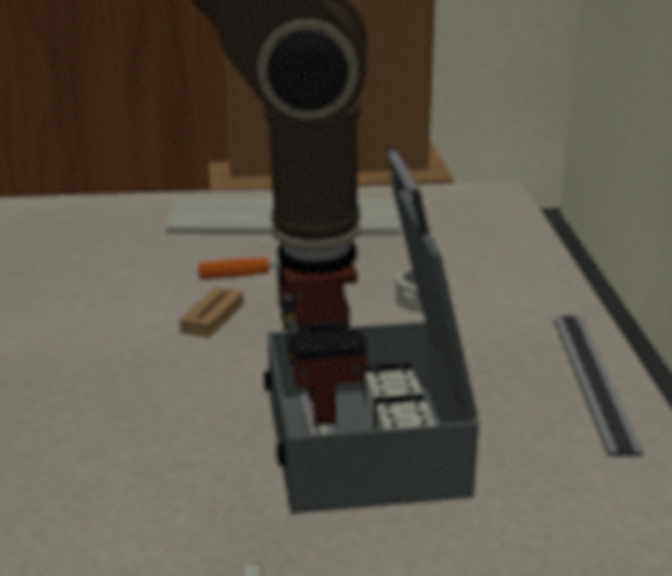

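View pics/c22.png

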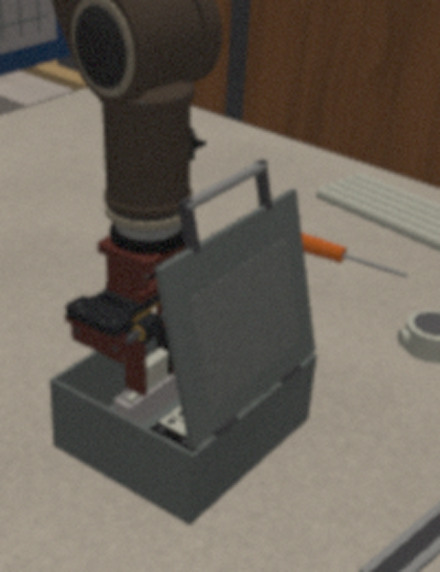

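```bash
python3 -c "
from h import *
print(r.close_job())"
```

```text
the job is handed in; nothing more can be done
None
```

The cover is standing at about 75 degrees, and the wide label holder is pressed home in the slot with the gripper still holding it. I handed the job in at about 22.5 s of the 61 s allowed.

- **Cover:** I pinched the bar, swung it up and released it. A camera fit put it at 1.30 rad (about 74.5°), and the last pictures show it in the same place with the arm clear of it.
- **Holder:** I gripped the 40 mm wide sides of the block, so the gripper body stayed clear of the raised cover.
    - **Descent:** It entered the slot without touching the sides. The spring pushed back with about 4 to 6 N, then I felt a hard stop.
    - **Depth:** The last close-up put the tongue's underside at about 16 to 18 mm, which is the strip fully down (18 mm).
    - **Holding force:** The push was steady at 11 to 13 N when I handed in.
- **Other things:** I did not touch the narrow holder or anything else on the bench.

**Less clean points:**
- The push peaked at about 30 N as it met the stop, and at about 25 N when I pressed again to check. Both are under the 40 N limit but more than it needed.
- The tool ended about 2° off vertical, because tilt that built up during the moves could not be corrected.
- The tool also drifted about 4 mm towards the back of the slot while pressing.
- Camera estimates of the holder's height differed by about 2 mm, and the force agreed with it being on the stop.

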